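# Show the tall tube to the inspection camera

### The arm

A 6-joint arm with a two-finger parallel gripper is mounted at the origin on a cart in front of the work surface, level with it; the furniture and walls round the work are solid. World frame = base frame: x ahead of the robot, y to its left, z up, the work surface at z = 0. Lengths are in m, angles in rad, forces in N, time in s.
With the tool pointing down it reaches from about 0.3 to 0.85 m from the base axis. Payload 5.4 kg.
Tool frame: the origin (TCP) lies on the centre line of the jaws, within the pads' length; the fingertips stand 22 mm ahead of it and the grasp point (between the pads) lies 3 mm ahead of it; z points along the fingers, y is the direction in which the jaws open and shut (so a half turn about z gives the same grasp; the last joint's range is limited). The gripper opens to 85 mm and grips with 20 to 120 N. Pads are 22 mm wide; open, the fingers measure 114 mm over their backs; the gripper's body (76 mm by 85 mm) begins 54 mm behind the grasp point. The pads swing forward as they close: fully open they stand 13 mm farther back than shut.
Start: joints at [-1.393, 0.158, 1.597, -0, 1.386, -0.21], TCP at [0.217, -0.532, 0.253] pointing down, gripper open.
Joint ranges: [-2.91, 2.91], [-0.94, 2.29], [0.18, 2.7], [-1.29, 4.43], [0.17, 2.64], [-3, 3]. Speed limits (rad/s): [2.57, 2.57, 3.14, 3.14, 3.14, 3.14].

### API

Orientations are given as a unit quaternion [x, y, z, w].
In Python, from bench import * gives the robot as it stands.
- The arm moves only by the tool move_arm, never from a script. Its argument "motion" is a list of rows, each an object with "fingers": the finger opening in mm, from 0 to 85.4; "delta_pos": the shift along the tool's x, y, z in mm, a list of three; "turn": the turn, a rotation vector about the tool's x, y, z in degrees, a list of three. A call has 1 to 10 rows; each row is the pose to reach, as a shift and turn from the pose commanded when the call began, along the tool's axes at that moment; what a row does not reach only later rows make up. A row lasts 1/8 s, in which the tool goes at most 62.5 mm and 10.7 degrees, less where a joint would pass 70% of its speed; a pose out of reach is approached as far as the arm can. A call with a gripper value outside its range is refused whole. The fingers move at their own pace and stop on an object; "force" is the grip in N (left out, the last holds). Time passes only in rows, so rows that repeat a pose let the fingers close. It gives the time, the measured TCP pose, the force and the opening at its end, in the units of the state.
- observe(): the state, without advancing time (a new reading comes with each control period).
- capture(name): name is "scene" or "top" or "wrist"; returns the picture (384x512x3 uint8, red, green, blue); there is no depth.
- calibration(name): a dict with "K" (3x3 intrinsics, pixels), "D" ([k1, k2, p1, p2, k3] as OpenCV has them; the pictures are not rectified), "R" (3x3) and "t" (3): a world point X has camera coordinates R X + t; the wrist camera has in their place "mount" (4x4, takes a point from camera to tool coordinates, whose origin is the TCP and whose axes are the flange's). Camera axes: x right, y down, z forward; pixel columns grow to the right and rows downward; lengths in m; the calibration is good to about 2 mm. A picture is of the moment at which its call begins: read the wrist's pose just before it. calibration takes no time and is no camera call.
- sign_off(): hands the job in, once; it reports no verdict.
The state is a dict: "time_s": time; "q": joint angles; "joint_vel": joint speeds; "effort": joint torques, N m; "ee_pos": TCP position; "eef_rot": TCP orientation; "contact_force": force on the tool from outside, world axes, zero at the start; "wrist_torque": the same for the moment, N m; "opening": finger opening in m.
Only numpy, scipy, OpenCV 4.12 (cv2) and the standard library are available. Lean on these libraries where they do the work, as an engineer would, in place of code of your own. Each camera call takes 0.05 s, during which the arm holds its last target.

### The job

The tall urine tube stands under the amber light cover of the sample carousel: lift the cover's sprung index plunger by its knob, turn the cover until its slot is over the tall tube and let the plunger drop fully home. Then draw the tall tube out by its cap, never tipping it far over, and present it to the inspection camera: middle of the tube on the lens axis, 150 mm in front of the lens, cap up and square to the line of sight. Finish while still holding it there in the air, steady, with nothing else touching it, the short tubes left in their bays and everything else on the worktop left where it is.

Things in the scene. Friction and masses are not known exactly. Their poses are not given: they have to be found in the camera images.
- carousel: sample carousel: white drum 124 mm across, 85 mm high, fixed; origin on its upright axis at the worktop, z up. Five tube bays 72 degrees apart on a circle of radius 45 mm, the first on its own +x axis; each is an upright sleeve 18 mm wide, floor 10 mm, rim 85 mm above the worktop. On its deck a steel plate with five index holes.
- cover (a joint): turn (rad) of the amber cover on the drum's axis, anticlockwise from above, no end stops; 0 = slot over the first bay (the start), each 1.257 is the next bay. Turns lightly (0.05 N m) with the plunger lifted, locked with it home. See-through disc 123 mm across, top 142 mm above the worktop, with a skirt down to the drum; hides all bays but one.
- window (a point): point in the cover's slot straight above the bay it leaves open, on the top of the disc (142 mm above the worktop), 45 mm from the carousel's axis; x points radially outward along the slot. The slot is 54 mm wide, runs from the rim to 4 mm short of the axis, and goes down through the skirt as well.
- index_plunger (a joint): lift (m) of the sprung plunger: 0 = home, its round-nosed pin 8 mm deep in an index hole (1 mm play), 0.014 = upper stop. Lifted over 0.008 the pin is clear and the cover turns; let go between holes it rests on the plate at 0.008 and drops in where it meets a hole (within about 2 mm). The spring pulls down with 2 N at home, 5 N at the stop.
- knob_grip (a point): grip height on the axis of the plunger's knob, 25 mm from the carousel's axis, on the side opposite to the slot; 166 mm above the worktop when home. The knob is black, round, 21 mm across, 23 mm high (153 to 175 mm above the worktop when home, 10 mm clear of the disc), turns freely on its rod and travels with the cover.
- tall_tube: the tall tube, 125 mm long, with a pale cap; body 15 mm across, cap 17 mm across over the top 25 mm; weighs 10 to 18 g. Origin at the centre of its foot, z along it to the cap. It stands loose in a bay under the cover, foot 10 mm and cap top 135 mm above the worktop, 4 mm below the disc.
- tube_middle (a point): middle of the tall tube: on its axis, 62.5 mm above its foot
- short_tube_a: short tube, 100 mm long, 17 mm across the cap, standing in another bay (cap top 110 mm above the worktop); origin at its foot. Stays there.
- short_tube_b: short tube like short_tube_a, in another bay. Stays there.
- short_tube_c: short tube like short_tube_a, in another bay. Stays there.
- focus_point (a point): where the middle of the tube is wanted: 250 mm above the worktop, on the lens axis, 150 mm in front of the camera's lens (35 mm across, in a ring of lamps 69 mm across, held out from a fixed rod 400 mm high). x points back into the lens, 25 degrees above level; z is the tube's wanted direction, foot to cap: 25 degrees from upright, cap leaning away from the camera. Turn about its length is free.
- sample_cup: lidded sample cup, 62 mm across, 67 mm high, bystander; origin at its underside
- blue_stain: stain bottle 34 mm across, 67 mm high, bystander; origin at its underside
- purple_stain: stain bottle 34 mm across, 67 mm high, bystander; origin at its underside
- syringe: capped syringe lying, 146 mm long along its y, bystander; origin at its underside
- oil_bottle: small bottle 26 mm across, 55 mm high, bystander; origin at its underside
- lying_tube: short tube lying on the worktop, 88 mm long along its y, bystander; origin at its underside

How it is judged:
By the outcome, as a careful person would: the job done as asked, in the order asked, and still so for the second after the job is handed in, while the arm keeps its last pose, push and grip.
It also fails if it takes over 58 s, if anything falls off the work surface, if the arm or the gripper's body presses on something with over 40 N, if the wrist force passes 120 N, or if a joint passes its speed limit or range.

## Working session

There is one attempt and no reset: what is moved stays moved. The work goes in short steps, Python scripts to look and compute and a tool call to move; the robot and the scene stay as the last step left them, time stands still between calls to the robot, and variables do not carry over. Pictures are saved under pics/ and viewed, and the job is handed in when it is done.

Besides the shell and the picture viewer there is one more tool, called after "Emit:" as a command line: name --argument value ..., lists and objects as JSON in quotes. move_arm: Moves the arm, as the interface text tells. Its arguments: {"type":"object","properties":{"motion":{"type":"array","items":{"type":"object","properties":{"fingers":{"type":"number"},"delta_pos":{"type":"array","items":{"type":"number"}},"turn":{"type":"array","items":{"type":"number"}}}}},"force":{"type":"number"}},"required":["motion"]}

```bash
ls; mkdir -p pics; python3 - <<'E'
from bench import *
import cv2
s=observe();print({k:s[k] for k in ['time_s','q','ee_pos','eef_rot','contact_force','opening']})
for n in ['scene','top','wrist']:
    c=calibration(n);print(n,{k:[list(map(lambda v:round(float(v),4),r)) if hasattr(r,'__len__') else round(float(r),4) for r in c[k]] for k in c})
    cv2.imwrite(f'pics/{n}0.png',capture(n)[:,:,::-1])
E
```

```text
pics
{'time_s': 0.0, 'q': array([-1.39307804e+00,  1.59095601e-01,  1.59822249e+00,  1.84075742e-05,
        1.38622200e+00, -2.10123108e-01]), 'ee_pos': array([ 0.21733131, -0.53173924,  0.2522956 ]), 'eef_rot': array([ 9.81256092e-01,  1.92705820e-01,  2.48205493e-05, -9.73446309e-04]), 'contact_force': array([-0.12139173,  0.53650001,  0.45858747]), 'opening': 0.08515167027536823}
scene {'K': [[480.2753, 0.0, 263.246], [0.0, 480.2753, 191.6635], [0.0, 0.0, 1.0]], 'D': [-0.0479, 0.0, 0.0, 0.0, 0.0], 'R': [[-0.9175, -0.3973, -0.0174], [-0.1658, 0.422, -0.8913], [0.3614, -0.8149, -0.4531]], 't': [0.6345, 0.0529, 1.2786]}
top {'K': [[492.8858, 0.0, 252.0351], [0.0, 492.8858, 184.1943], [0.0, 0.0, 1.0]], 'D': [0.0614, 0.0, 0.0, 0.0, 0.0], 'R': [[-0.0063, -0.9996, -0.027], [-0.9971, 0.0084, -0.0759], [0.0761, 0.0265, -0.9968]], 't': [0.4689, 0.4971, 1.1342]}
wrist {'K': [[296.6596, 0.0, 255.0546], [0.0, 296.6596, 194.9547], [0.0, 0.0, 1.0]], 'D': [-0.0625, 0.0, 0.0, 0.0, 0.0], 'mount': [[-0.0003, -0.9634, -0.268, 0.0682], [1.0, -0.0004, 0.0003, 0.0009], [-0.0004, -0.268, 0.9634, -0.1207], [0.0, 0.0, 0.0, 1.0]]}
```

View pics/scene0.png

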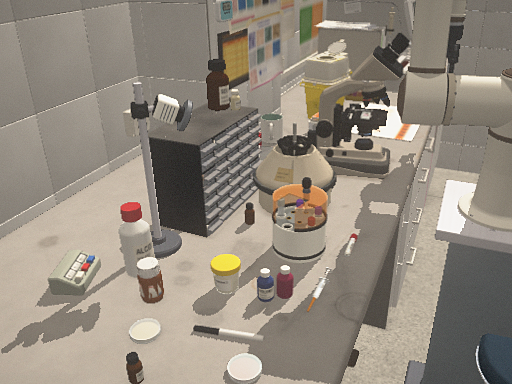

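View pics/top0.png

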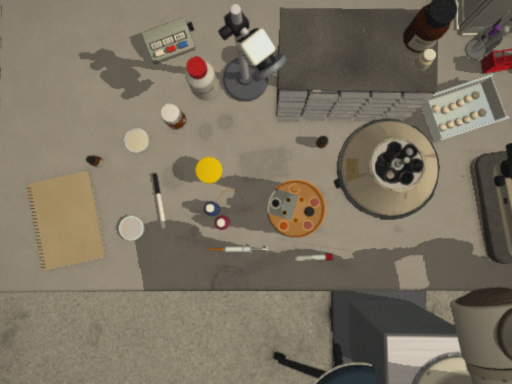

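View pics/wrist0.png

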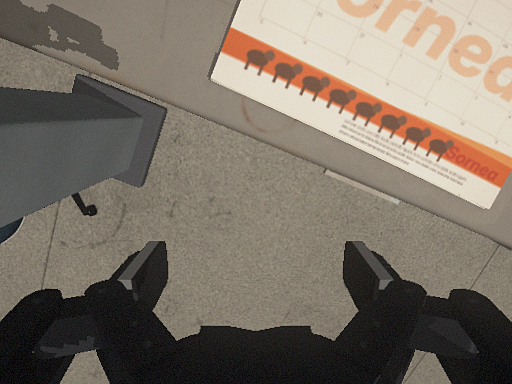

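```bash
cat > h.py <<'E'
from bench import *
import cv2, numpy as np
from scipy.spatial.transform import Rotation as Ro
def px(n,X):
    c=calibration(n);R=np.array(c['R']);X=np.atleast_2d(X).astype(float)
    return cv2.projectPoints(X,cv2.Rodrigues(R)[0],np.array(c['t'],float),np.array(c['K']),np.array(c['D'],float))[0][:,0]
def ray(n,uv):
    c=calibration(n);R=np.array(c['R']);t=np.array(c['t'])
    p=cv2.undistortPoints(np.array([[uv]],float),np.array(c['K']),np.array(c['D'],float))[0,0]
    return -R.T@t, R.T@np.array([p[0],p[1],1])
def plane(n,uv,z):
    o,d=ray(n,uv);return o+d*(z-o[2])/d[2]
def tri(a,b):
    (o1,d1),(o2,d2)=a,b
    s=np.linalg.lstsq(np.c_[d1,-d2],o2-o1,rcond=None)[0]
    p,q=o1+d1*s[0],o2+d2*s[1];return (p+q)/2,np.linalg.norm(p-q)
E
python3 - <<'E'
from h import *
t=cv2.imread('pics/top0.png');s=cv2.imread('pics/scene0.png')
a=cv2.resize(t[168:248,256:336],(600,600),interpolation=cv2.INTER_CUBIC)
b=cv2.resize(s[170:270,255:345],(540,600),interpolation=cv2.INTER_CUBIC)
cv2.imwrite('pics/t1.png',a);cv2.imwrite('pics/s1.png',b)
c=cv2.resize(t[0:110,210:300],(490,600),interpolation=cv2.INTER_CUBIC);cv2.imwrite('pics/t2.png',c)
c=cv2.resize(s[75:175,110:210],(600,600),interpolation=cv2.INTER_CUBIC);cv2.imwrite('pics/s2.png',c)
E
```

```text
(no output)
```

View pics/t1.png

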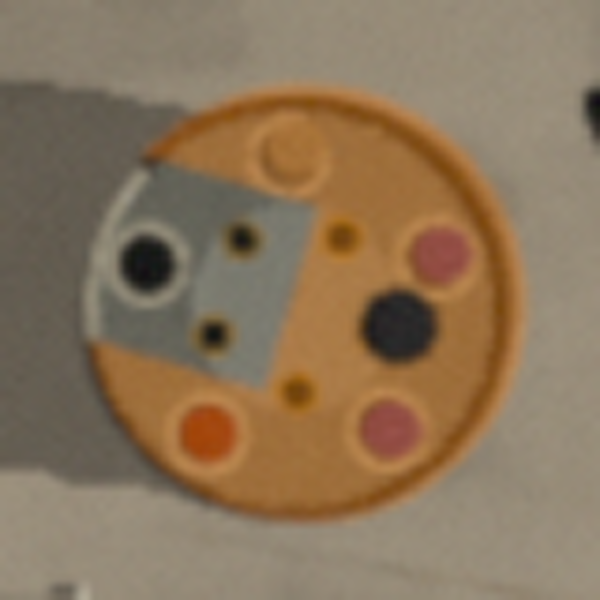

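View pics/s1.png

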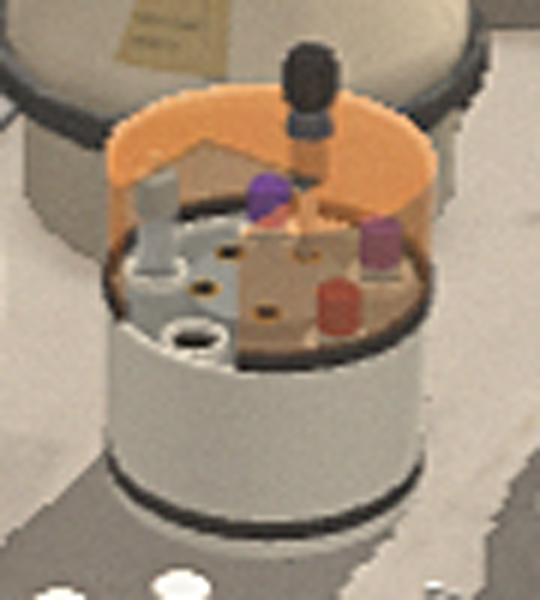

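View pics/t2.png

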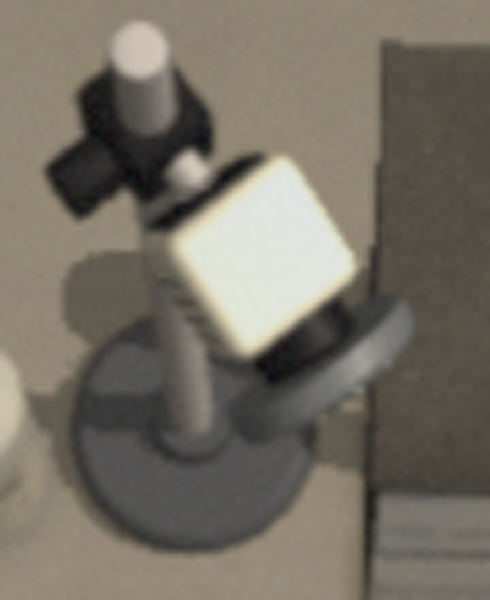

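View pics/s2.png

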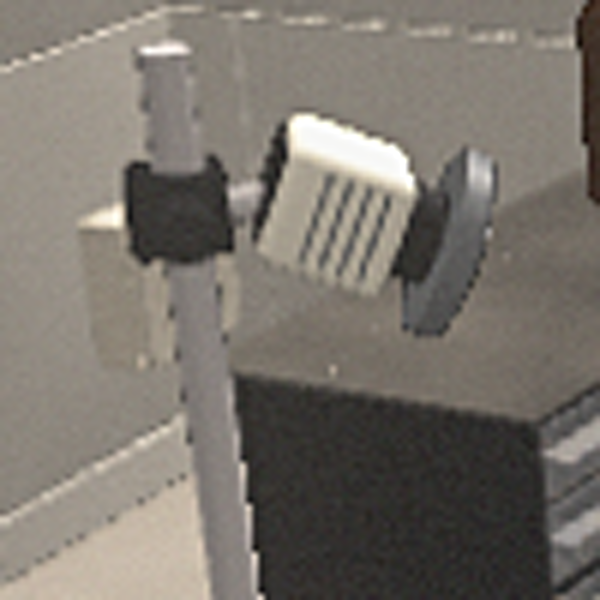

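```bash
python3 - <<'E'
from h import *
from scipy.optimize import least_squares
f=lambda u,v:(256+(u+.5)*80/600-.5,168+(v+.5)*80/600-.5)
pts={'knob':((400,326),.175),'disc':((303,303),.142),'bay0':((147,263),.085),'tall':((291,152),.135),'c2':((441,255),.110),'c3':((389,429),.110),'c4':((207,433),.110)}
W={k:plane('top',f(*p),z) for k,(p,z) in pts.items()}
for k in W:print(k,W[k].round(4))
def mod(p):
    a=p[2];o=p[:2];b=lambda i:o+.045*np.array([np.cos(a+i*2*np.pi/5),np.sin(a+i*2*np.pi/5)])
    return {'knob':o-.025*np.array([np.cos(a),np.sin(a)]),'disc':o,'bay0':b(0),'tall':b(-1),'c2':b(-2),'c3':b(-3),'c4':b(-4)}
r=least_squares(lambda p:np.concatenate([mod(p)[k]-W[k][:2] for k in W]),[*W['disc'][:2],1.6])
print(r.x,(r.fun.reshape(-1,2)*1000).round(1))
# check in scene
m=mod(r.x)
print('scene', {k:px('scene',[*m[k],pts[k][1]]).round(1)[0] for k in m})
g=lambda u,v:(255+u/6-.08,170+v/6-.08)
print('knob scene',g(310,75),'->',px('scene',[*m['knob'],.164]))
# ring
ft=lambda u,v:(210+u*90/490,v*110/600); fs=lambda u,v:(110+u/6,75+v/6)
A=tri(ray('top',ft(325,365)),ray('scene',fs(450,240)));print('ring',A)
B=tri(ray('top',ft(265,255)),ray('scene',fs(342,200)));print('body',B)
for p in [(245,420),(405,310)]: print(plane('top',ft(*p),.31))
print('ring back top', 'rodtop',plane('top',ft(140,50),.4))
for n in('scene','top'):
    c=calibration(n);print(n,-np.array(c['R']).T@np.array(c['t']))
E
```

```text
knob [0.4335 0.346  0.175 ]
disc [0.4408 0.3701 0.142 ]
bay0 [0.4545 0.4125 0.085 ]
tall [0.4837 0.3725 0.135 ]
c2 [0.4552 0.3282 0.11  ]
c3 [0.4053 0.344  0.11  ]
c4 [0.4044 0.3962 0.11  ]
[0.44065503 0.37048545 1.27451332] [[-0.1  0.5]
 [-0.1  0.4]
 [-0.7  1.1]
 [ 2.  -1.2]
 [ 0.1 -0.3]
 [-0.6 -0.6]
 [-0.6  0.1]]
scene {'knob': array([306.2, 178.8]), 'disc': array([299.3, 196. ]), 'bay0': array([286.8, 226. ]), 'tall': array([280.4, 195.5]), 'c2': array([299.3, 199.2]), 'c3': array([317.9, 206. ]), 'c4': array([311. , 216.8])}
knob scene (306.5866666666667, 182.42) -> [[306.13657873 183.25863298]]
ring (array([0.68669033, 0.42444631, 0.31876559]), np.float64(0.0008917064849160278))
body (array([0.71754525, 0.44376292, 0.33603083]), np.float64(0.00019644807618176042))
[0.67192693 0.45108019 0.31      ]
[0.70784056 0.39802143 0.31      ]
ring back top rodtop [0.75691473 0.47992767 0.4       ]
scene [0.12883853 1.27168272 0.63751934]
top [0.41233908 0.43451284 1.18088859]
```

```bash
python3 - <<'E'
from h import *
for uv in [(398,42),(380,40),(345,85),(330,95)]:
    o,d=ray('scene',uv)
    for y in (0.,-.1,-.2,-.3):
        s=(y-o[1])/d[1];print(uv,(o+s*d).round(3),end=' ')
    print()
s=cv2.imread('pics/scene0.png');t=cv2.imread('pics/top0.png')
c=np.hstack([cv2.resize(s[0:200,272:512],(480,400)),cv2.resize(t[100:300,352:512],(320,400))]);cv2.imwrite('pics/c3.png',c)
E
```

```text
(398, 42) [0.313 0.    0.424] (398, 42) [ 0.328 -0.1    0.407] (398, 42) [ 0.342 -0.2    0.391] (398, 42) [ 0.357 -0.3    0.374] 
(380, 40) [0.359 0.    0.426] (380, 40) [ 0.377 -0.1    0.41 ] (380, 40) [ 0.395 -0.2    0.393] (380, 40) [ 0.413 -0.3    0.377] 
(345, 85) [0.443 0.    0.302] (345, 85) [ 0.468 -0.1    0.276] (345, 85) [ 0.493 -0.2    0.25 ] (345, 85) [ 0.518 -0.3    0.223] 
(330, 95) [0.484 0.    0.271] (330, 95) [ 0.512 -0.1    0.242] (330, 95) [ 0.54  -0.2    0.213] (330, 95) [ 0.568 -0.3    0.184]
```

View pics/c3.png

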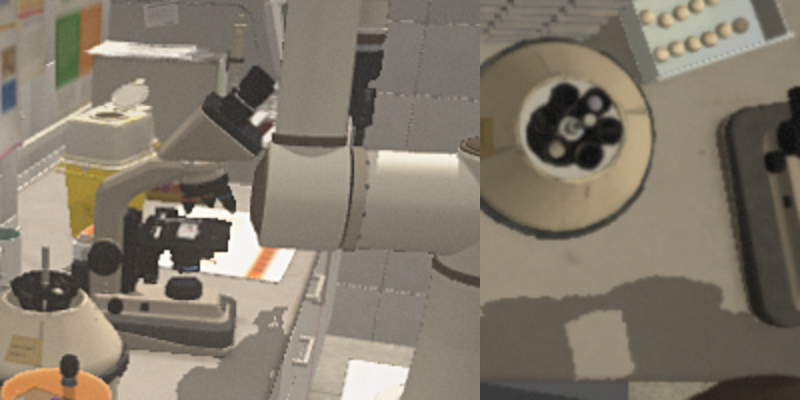

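Emit:
move_arm --motion '[{"delta_pos":[0,0,-60],"turn":[0,0,-10],"fingers":50},{"delta_pos":[0,0,-120],"turn":[0,0,-20],"fingers":50},{"delta_pos":[20,-20,-180],"turn":[0,0,-30],"fingers":50},{"delta_pos":[50,-45,-235],"turn":[0,0,-40],"fingers":50},{"delta_pos":[85,-72,-275],"turn":[0,0,-50],"fingers":50},{"delta_pos":[130,-110,-298],"turn":[0,0,-60],"fingers":50},{"delta_pos":[165,-145,-298],"turn":[0,0,-70],"fingers":50},{"delta_pos":[192,-172,-298],"turn":[0,0,-80],"fingers":50},{"delta_pos":[235,-217,-298],"turn":[0,0,-90],"fingers":50},{"delta_pos":[278,-262,-298],"turn":[0,0,-100],"fingers":50}]'

```text
time_s: 1.4
ee_pos: [0.376, -0.183, 0.5509]
eef_rot: [0.481, 0.877, 0.0, -0.0]
contact_force: [1.3, 0.7, 0.9]
opening: 0.0497
```

```bash
cat >> h.py <<'E'
def ori(head,pitch,roll=0):
    # tool x inward (away from heading) at roll 0; heading deg, pitch out from straight down
    h=np.array([np.cos(np.radians(head)),np.sin(np.radians(head)),0]);u=np.array([0,0,1.]);p=np.radians(pitch)
    z=np.sin(p)*h-np.cos(p)*u;x=-np.cos(p)*h-np.sin(p)*u;y=np.cross(z,x)
    return Ro.from_matrix(np.c_[x,y,z])*Ro.from_euler('z',roll,degrees=True)
def goto(P,Rt,N,state=None):
    s=state or observe();R0=Ro.from_quat(s['eef_rot']);p0=np.array(s['ee_pos'])
    d=R0.inv().apply(np.array(P)-p0)*1000;rv=np.degrees((R0.inv()*Rt).as_rotvec())
    print('total',d.round(1),rv.round(2),'dist',np.linalg.norm(d).round(1),'ang',np.linalg.norm(rv).round(1))
    for i in range(1,N+1):print((d*i/N).round(0).tolist(),(rv*i/N).round(1).tolist())
    return d,rv
E
python3 - <<'E'
from h import *
goto([.624,.3175,.346],ori(60,55),12)
E
```

```text
total [288.8 478.  205.1] [ -55.65  -33.78 -106.96] dist 594.9 ang 125.2
[24.0, 40.0, 17.0] [-4.6, -2.8, -8.9]
[48.0, 80.0, 34.0] [-9.3, -5.6, -17.8]
[72.0, 120.0, 51.0] [-13.9, -8.4, -26.7]
[96.0, 159.0, 68.0] [-18.5, -11.3, -35.7]
[120.0, 199.0, 85.0] [-23.2, -14.1, -44.6]
[144.0, 239.0, 103.0] [-27.8, -16.9, -53.5]
[168.0, 279.0, 120.0] [-32.5, -19.7, -62.4]
[193.0, 319.0, 137.0] [-37.1, -22.5, -71.3]
[217.0, 359.0, 154.0] [-41.7, -25.3, -80.2]
[241.0, 398.0, 171.0] [-46.4, -28.2, -89.1]
[265.0, 438.0, 188.0] [-51.0, -31.0, -98.0]
[289.0, 478.0, 205.0] [-55.6, -33.8, -107.0]
```

Emit:
move_arm --motion '[{"delta_pos":[24,40,0],"turn":[-4.6,-2.8,-8.9]},{"delta_pos":[48,80,0],"turn":[-9.3,-5.6,-17.8]},{"delta_pos":[72,120,0],"turn":[-13.9,-8.4,-26.7]},{"delta_pos":[96,159,20],"turn":[-18.5,-11.3,-35.7]},{"delta_pos":[120,199,40],"turn":[-23.2,-14.1,-44.6]},{"delta_pos":[144,239,65],"turn":[-27.8,-16.9,-53.5]},{"delta_pos":[168,279,90],"turn":[-32.5,-19.7,-62.4]},{"delta_pos":[193,319,115],"turn":[-37.1,-22.5,-71.3]},{"delta_pos":[217,359,140],"turn":[-41.7,-25.3,-80.2]},{"delta_pos":[241,398,165],"turn":[-46.4,-28.2,-89.1]}]'

```text
$.motion[0]: bad value
```

```bash
python3 - <<'E'
from h import *
print(observe()['q'].round(2))
goto([.624,.3175,.346],ori(60,55),3)
E
```

```text
[-0.74 -0.25  1.41  0.    1.98 -1.31]
total [288.8 478.  205.1] [ -55.65  -33.78 -106.96] dist 594.9 ang 125.2
[96.0, 159.0, 68.0] [-18.5, -11.3, -35.7]
[193.0, 319.0, 137.0] [-37.1, -22.5, -71.3]
[289.0, 478.0, 205.0] [-55.6, -33.8, -107.0]
```

Emit:
move_arm --motion '[{"fingers":50,"delta_pos":[24,40,0],"turn":[-4.6,-2.8,-8.9]},{"fingers":50,"delta_pos":[48,80,0],"turn":[-9.3,-5.6,-17.8]},{"fingers":50,"delta_pos":[72,120,0],"turn":[-13.9,-8.4,-26.7]},{"fingers":50,"delta_pos":[96,159,20],"turn":[-18.5,-11.3,-35.7]},{"fingers":50,"delta_pos":[120,199,40],"turn":[-23.2,-14.1,-44.6]},{"fingers":50,"delta_pos":[144,239,65],"turn":[-27.8,-16.9,-53.5]},{"fingers":50,"delta_pos":[168,279,90],"turn":[-32.5,-19.7,-62.4]},{"fingers":50,"delta_pos":[193,319,115],"turn":[-37.1,-22.5,-71.3]},{"fingers":50,"delta_pos":[217,359,140],"turn":[-41.7,-25.3,-80.2]},{"fingers":50,"delta_pos":[241,398,165],"turn":[-46.4,-28.2,-89.1]}]'

```text
time_s: 2.65
ee_pos: [0.584, 0.2329, 0.3854]
eef_rot: [-0.297, 0.862, 0.205, 0.358]
contact_force: [0.4, 0.5, 1.0]
opening: 0.05
```

```bash
python3 - <<'E'
from h import *
print(observe()['q'].round(2))
goto([.624,.3175,.346],ori(60,55),3)
E
```

```text
[-0.11 -0.2   1.88  0.79  1.05 -2.6 ]
total [-24.5  30.8  93.6] [ -9.42  -5.48 -17.69] dist 101.5 ang 20.8
[-8.0, 10.0, 31.0] [-3.1, -1.8, -5.9]
[-16.0, 21.0, 62.0] [-6.3, -3.7, -11.8]
[-24.0, 31.0, 94.0] [-9.4, -5.5, -17.7]
```

```bash
cat >> h.py <<'E'
def wcam(s):
    c=calibration('wrist');M=np.array(c['mount']);T=np.eye(4);T[:3,:3]=Ro.from_quat(s['eef_rot']).as_matrix();T[:3,3]=s['ee_pos'];return T@M
def wray(T,uv):
    c=calibration('wrist');p=cv2.undistortPoints(np.array([[uv]],float),np.array(c['K']),np.array(c['D'],float))[0,0]
    return T[:3,3],T[:3,:3]@np.array([p[0],p[1],1])
def wpx(T,X):
    c=calibration('wrist');I=np.linalg.inv(T)
    return cv2.projectPoints(np.atleast_2d(X).astype(float),cv2.Rodrigues(I[:3,:3])[0],I[:3,3],np.array(c['K']),np.array(c['D'],float))[0][:,0]
def wcap(name):
    s=observe();im=capture('wrist');cv2.imwrite(f'pics/{name}.png',im[:,:,::-1]);T=wcam(s);np.save(f'pics/{name}.npy',T);return s,T
E
python3 - <<'E'
from h import *
s,T=wcap('w1');print(wpx(T,[[.685,.423,.313],[.4407,.3705,.142]]))
E
```

```text
[[310.01693803 236.02140287]
 [440.89354634 -50.32240563]]
```

View pics/w1.png

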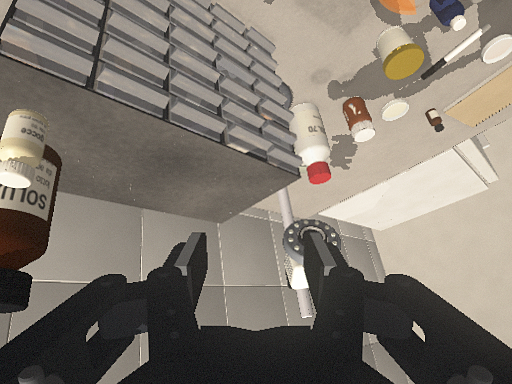

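Emit:
move_arm --motion '[{"fingers":70,"delta_pos":[0,0,0],"turn":[-5,-6,0]},{"fingers":80,"delta_pos":[0,0,0],"turn":[-9,-12,0]},{"fingers":80,"delta_pos":[0,0,0],"turn":[-9,-12,0]}]'

```text
time_s: 3.08
ee_pos: [0.5835, 0.2305, 0.3834]
eef_rot: [-0.297, 0.804, 0.301, 0.419]
contact_force: [0.7, -0.2, -0.4]
opening: 0.0801
```

```bash
python3 - <<'E'
from h import *
s,T=wcap('w2');print(s['q'].round(2),s['joint_vel'].round(3),wpx(T,[[.685,.423,.313]]))
E
```

```text
[-0.22 -0.18  1.97  1.13  1.14 -2.9 ] [ 0.028 -0.025 -0.051 -0.047 -0.016  0.047] [[283.4060151  197.63731357]]
```

View pics/w2.png

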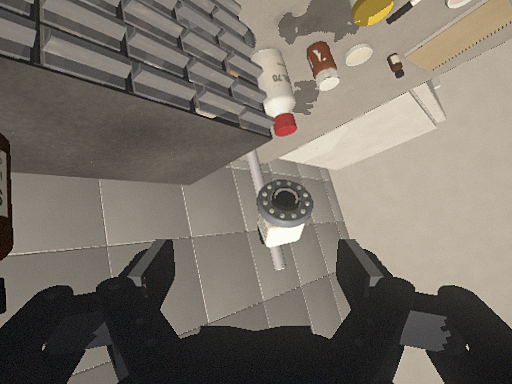

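```bash
python3 - <<'E'
from h import *
s=cv2.imread('pics/w2.png');c=cv2.resize(s[165:240,245:325],(800,750)[:2],interpolation=cv2.INTER_CUBIC);c=cv2.resize(s[165:240,245:325],(640,600),interpolation=cv2.INTER_CUBIC);cv2.imwrite('pics/w2c.png',c)
E
```

```text
(no output)
```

View pics/w2c.png

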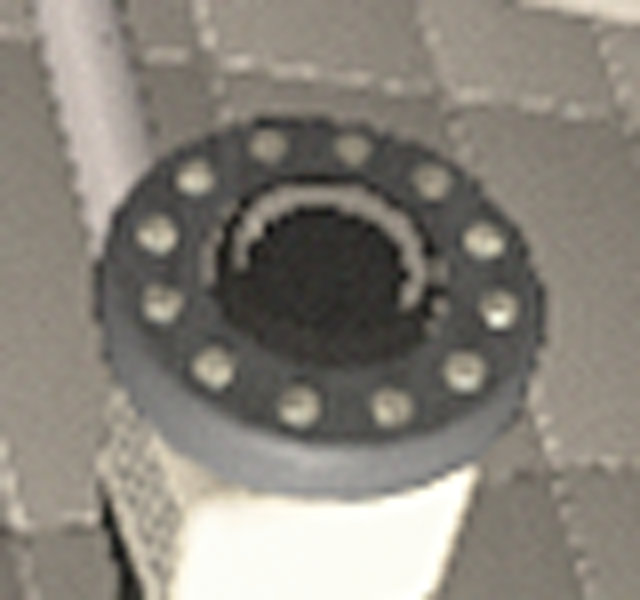

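```bash
cat > lens.py <<'E'
from h import *
L=np.array([(268,147),(352,150),(432,182),(485,242),(498,310),(464,372),(392,408),(299,407),(213,368),(163,303),(157,235),(196,178)],float)
uv=np.c_[245+(L[:,0]+.5)/8-.5,165+(L[:,1]+.5)/8-.5]
c=calibration('wrist');T=np.load('pics/w2.npy')
for r in (.026,.0265,.027):
    a=np.radians(30*np.arange(12));
    X=np.c_[r*np.cos(a),r*np.sin(a),0*a]
    for sgn in (1,):
        n,rv,tv,e=cv2.solvePnPGeneric(X,uv,np.array(c['K']),np.array(c['D'],float),flags=cv2.SOLVEPNP_IPPE)
        for R_,t_,ee in zip(rv,tv,e):
            R_,t_=cv2.solvePnPRefineLM(X,uv,np.array(c['K']),np.array(c['D'],float),R_,t_)
            Rm=cv2.Rodrigues(R_)[0];nn=T[:3,:3]@Rm[:,2];cc=T[:3,:3]@t_[:,0]+T[:3,3]
            if nn@(T[:3,3]-cc)<0: nn=-nn
            pr=cv2.projectPoints(X,R_,t_,np.array(c['K']),np.array(c['D'],float))[0][:,0]
            print(r,cc.round(4),nn.round(3),'yaw',np.degrees(np.arctan2(-nn[1],-nn[0])).round(2),'down',np.degrees(np.arcsin(-nn[2])).round(2),'rms',np.sqrt(((pr-uv)**2).mean()).round(3))
            cen=t_
ft=lambda u,v:(210+u*90/490,v*110/600); fs=lambda u,v:(110+u/6,75+v/6)
w=wray(T,wpx(T,cc)[0])
print(tri(w,ray('scene',fs(450,240))),tri(w,ray('top',ft(325,365))))
E
python3 lens.py
```

```text
0.026 [0.6813 0.4211 0.3154] [-0.723 -0.545 -0.424] yaw 37.02 down 25.12 rms 0.069
0.026 [0.6828 0.4225 0.3159] [-0.084 -0.708  0.701] yaw 83.26 down -44.53 rms 0.647
0.0265 [0.685  0.4267 0.3142] [-0.723 -0.545 -0.424] yaw 37.02 down 25.12 rms 0.069
0.0265 [0.6864 0.4282 0.3146] [-0.084 -0.708  0.701] yaw 83.26 down -44.53 rms 0.647
0.027 [0.6886 0.4324 0.3129] [-0.723 -0.545 -0.424] yaw 37.02 down 25.12 rms 0.069
0.027 [0.6901 0.4339 0.3133] [-0.084 -0.708  0.701] yaw 83.26 down -44.53 rms 0.647
(array([0.68518711, 0.42485132, 0.31708413]), np.float64(0.003853629318286677)) (array([0.68658634, 0.42541852, 0.3155181 ]), np.float64(0.0033685016991788458))
```

```bash
python3 - <<'E'
from h import *
for h,p in((0,65),):
    R=ori(h,p);M=np.array(calibration('wrist')['mount']);v=R.apply(M[:3,2]);C=np.array([.685,.4255,.315])-.25*v
    P=C-R.apply(M[:3,3]);print(C,P,v)
    goto(P,R,8)
E
```

```text
[0.43847914 0.42563213 0.35656256] [0.57623049 0.42662859 0.36646796] [ 9.86083455e-01 -5.28538269e-04 -1.66250235e-01]
total [-24.8 126.9 148.3] [48.96 -9.25 10.58] dist 196.7 ang 50.9
[-3.0, 16.0, 19.0] [6.1, -1.2, 1.3]
[-6.0, 32.0, 37.0] [12.2, -2.3, 2.6]
[-9.0, 48.0, 56.0] [18.4, -3.5, 4.0]
[-12.0, 63.0, 74.0] [24.5, -4.6, 5.3]
[-16.0, 79.0, 93.0] [30.6, -5.8, 6.6]
[-19.0, 95.0, 111.0] [36.7, -6.9, 7.9]
[-22.0, 111.0, 130.0] [42.8, -8.1, 9.3]
[-25.0, 127.0, 148.0] [49.0, -9.2, 10.6]
```

Emit:
move_arm --motion '[{"fingers":80,"delta_pos":[-3,16,19],"turn":[6.1,-1.2,1.3]},{"fingers":80,"delta_pos":[-6,32,37],"turn":[12.2,-2.3,2.6]},{"fingers":80,"delta_pos":[-9,48,56],"turn":[18.4,-3.5,4.0]},{"fingers":80,"delta_pos":[-12,63,74],"turn":[24.5,-4.6,5.3]},{"fingers":80,"delta_pos":[-16,79,93],"turn":[30.6,-5.8,6.6]},{"fingers":80,"delta_pos":[-19,95,111],"turn":[36.7,-6.9,7.9]},{"fingers":80,"delta_pos":[-22,111,130],"turn":[42.8,-8.1,9.3]},{"fingers":80,"delta_pos":[-25,127,148],"turn":[49,-9.2,10.6]},{"fingers":80,"delta_pos":[-25,127,148],"turn":[49,-9.2,10.6]},{"fingers":80,"delta_pos":[-25,127,148],"turn":[49,-9.2,10.6]}]'

```text
time_s: 4.38
ee_pos: [0.5722, 0.3997, 0.351]
eef_rot: [-0.062, 0.879, 0.041, 0.472]
contact_force: [-0.4, 0.3, -0.7]
opening: 0.0795
```

```bash
python3 - <<'E'
from h import *
s,T=wcap('w3');p=wpx(T,[[.685,.4265,.314]])[0];print(s['q'].round(2),s['joint_vel'].round(3),p)
im=cv2.imread('pics/w3.png');u,v=int(p[0])-40,int(p[1])-40;print(u,v)
cv2.imwrite('pics/w3c.png',np.hstack([cv2.resize(im[v:v+75,u:u+80],(640,600),interpolation=cv2.INTER_CUBIC)]))
E
```

```text
[ 0.58 -0.02  1.85 -0.78  0.5  -0.6 ] [ 0.591  0.492 -0.46  -1.905  0.578  2.18 ] [266.91923622 233.46796195]
226 193
```

View pics/w3c.png

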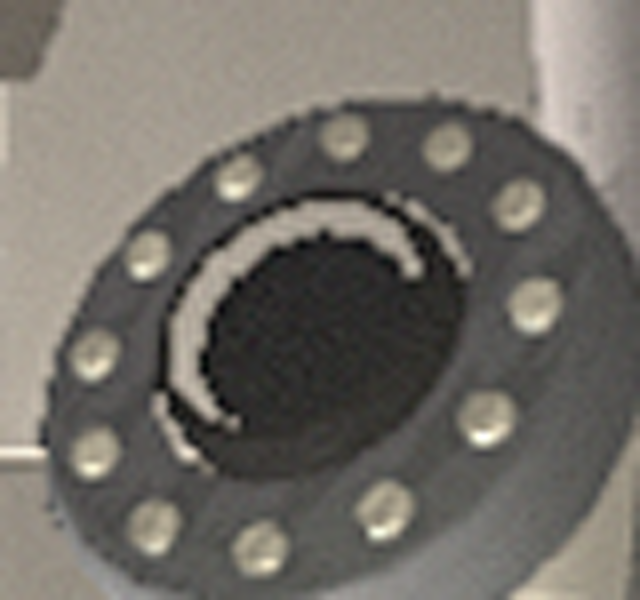

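Emit:
move_arm --motion '[{"fingers":80,"delta_pos":[0,0,0],"turn":[0,0,0]},{"fingers":80,"delta_pos":[0,0,0],"turn":[0,0,0]},{"fingers":80,"delta_pos":[0,0,0],"turn":[0,0,0]}]'

```text
time_s: 4.8
ee_pos: [0.5723, 0.3972, 0.3484]
eef_rot: [-0.062, 0.88, 0.041, 0.469]
contact_force: [-0.5, -0.7, -0.4]
opening: 0.0796
```

```bash
python3 - <<'E'
from h import *
s,T=wcap('w4');p=wpx(T,[[.685,.4265,.314]])[0];print(s['q'].round(2),s['joint_vel'].round(3),p,s['ee_pos'],s['eef_rot'])
im=cv2.imread('pics/w4.png');u,v=int(p[0])-45,int(p[1])-45;print(u,v)
cv2.imwrite('pics/w4c.png',cv2.resize(im[v:v+90,u:u+90],(600,600),interpolation=cv2.INTER_CUBIC))
E
```

```text
[ 0.57 -0.03  1.85 -0.77  0.5  -0.61] [-0.002  0.004  0.001 -0.007  0.004  0.005] [269.75329288 237.3519811 ] [0.5722515  0.39721622 0.34839234] [-0.06228189  0.87997505  0.04098853  0.46913198]
224 192
```

View pics/w4c.png

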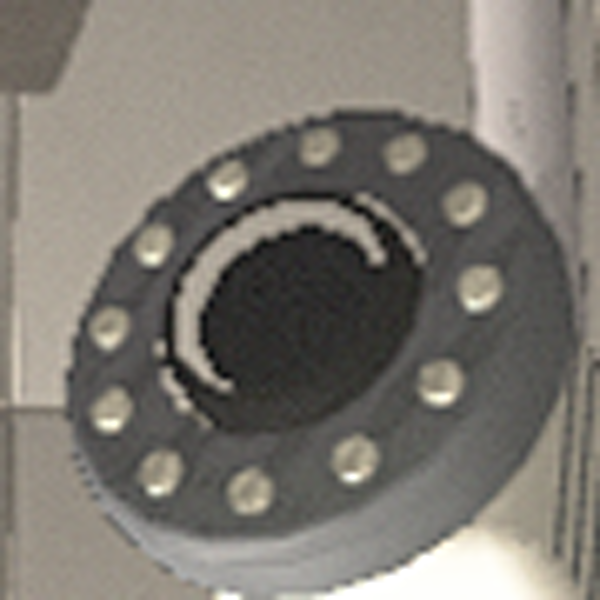

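```bash
cat > lens2.py <<'E'
from h import *
from scipy.optimize import least_squares
c=calibration('wrist');K=np.array(c['K']);D=np.array(c['D'],float)
LA=np.array([(268,147),(352,150),(432,182),(485,242),(498,310),(464,372),(392,408),(299,407),(213,368),(163,303),(157,235),(196,178)],float)
LB=np.array([(319,147),(405,153),(465,203),(480,288),(440,382),(355,458),(250,491),(161,473),(111,409),(109,327),(153,244),(228,180)],float)
A=np.c_[245+(LA[:,0]+.5)/8-.5,165+(LA[:,1]+.5)/8-.5];B=np.c_[224+(LB[:,0]+.5)*.15-.5,192+(LB[:,1]+.5)*.15-.5]
TA,TB=np.load('pics/w2.npy'),np.load('pics/w4.npy')
a=np.radians(30*np.arange(12))
for uv,T in((A,TA),(B,TB)):
    X=.0265*np.c_[np.cos(a),np.sin(a),0*a]
    n,rv,tv,e=cv2.solvePnPGeneric(X,uv,K,D,flags=cv2.SOLVEPNP_IPPE)
    R_,t_=cv2.solvePnPRefineLM(X,uv,K,D,rv[0],tv[0]);nn=T[:3,:3]@cv2.Rodrigues(R_)[0][:,2];cc=T[:3,:3]@t_[:,0]+T[:3,3]
    if nn@(T[:3,3]-cc)<0: nn=-nn
    print(cc.round(4),'yaw',np.degrees(np.arctan2(-nn[1],-nn[0])).round(2),'down',np.degrees(np.arcsin(-nn[2])).round(2),(e[:2]).ravel())
def f(p):
    n=-np.array([np.cos(p[3])*np.cos(p[4]),np.sin(p[3])*np.cos(p[4]),np.sin(p[4])])
    e1=np.cross(n,[0,0,1]);e1/=np.linalg.norm(e1);e2=np.cross(n,e1)
    o=[]
    for uv,T,ph,s in((A,TA,p[6],1),(B,TB,p[7],1)):
        X=p[:3]+p[5]*(np.cos(a*sg[0]+ph)[:,None]*e1+np.sin(a*sg[0]+ph)[:,None]*e2);o.append(wpx(T,X)-uv)
    return np.concatenate(o).ravel()
best=None
for s in(1,-1):
    sg=[s]
    for p6 in np.arange(0,6.28,.5):
      for p7 in np.arange(0,6.28,.5):
        if len([1])and best is None or True:
            r=None
            x0=[.685,.4265,.314,.646,.437,.0265,p6,p7]
            v=np.abs(f(x0)).mean()
            if best is None or v<best[0]:best=(v,x0,s)
sg=[best[2]];r=least_squares(f,best[1]);p=r.x
print(p[:3].round(4),np.degrees(p[3:5]).round(2),p[5].round(5),'rms',np.sqrt((r.fun**2).mean()))
n=-np.array([np.cos(p[3])*np.cos(p[4]),np.sin(p[3])*np.cos(p[4]),np.sin(p[4])]);print('focus',(p[:3]+.15*n).round(4))
E
python3 lens2.py
```

```text
[0.685  0.4267 0.3142] yaw 37.02 down 25.12 [0.06918604 0.65412683]
[0.6851 0.4237 0.3144] yaw 36.88 down 25.18 [0.09632468 1.35328133]
[0.6827 0.4233 0.3148] [36.9  25.16] 0.02623 rms 0.09629426478430354
focus [0.5742 0.3417 0.2511]
```

```bash
python3 - <<'E'
from h import *
goto([.4333,.3466,.27],ori(-89,0),13)
E
```

```text
total [145.4 -30.6 -77.1] [47.87 40.9  88.41] dist 167.4 ang 108.5
[11.0, -2.0, -6.0] [3.7, 3.1, 6.8]
[22.0, -5.0, -12.0] [7.4, 6.3, 13.6]
[34.0, -7.0, -18.0] [11.0, 9.4, 20.4]
[45.0, -9.0, -24.0] [14.7, 12.6, 27.2]
[56.0, -12.0, -30.0] [18.4, 15.7, 34.0]
[67.0, -14.0, -36.0] [22.1, 18.9, 40.8]
[78.0, -16.0, -41.0] [25.8, 22.0, 47.6]
[89.0, -19.0, -47.0] [29.5, 25.2, 54.4]
[101.0, -21.0, -53.0] [33.1, 28.3, 61.2]
[112.0, -24.0, -59.0] [36.8, 31.5, 68.0]
[123.0, -26.0, -65.0] [40.5, 34.6, 74.8]
[134.0, -28.0, -71.0] [44.2, 37.8, 81.6]
[145.0, -31.0, -77.0] [47.9, 40.9, 88.4]
```

Emit:
move_arm --motion '[{"fingers":80,"delta_pos":[10,-3,-10],"turn":[4.6,3.9,8.4]},{"fingers":80,"delta_pos":[20,-6,-20],"turn":[9.2,7.8,16.8]},{"fingers":80,"delta_pos":[30,-9,-30],"turn":[13.8,11.7,25.2]},{"fingers":70,"delta_pos":[45,-12,-38],"turn":[18.4,15.6,33.6]},{"fingers":60,"delta_pos":[60,-15,-46],"turn":[23,19.5,42]},{"fingers":50,"delta_pos":[75,-18,-53],"turn":[27.6,23.4,50.4]},{"fingers":45,"delta_pos":[90,-21,-60],"turn":[32.2,27.3,58.8]},{"fingers":45,"delta_pos":[110,-24,-66],"turn":[36.8,31.2,67.2]},{"fingers":45,"delta_pos":[130,-28,-72],"turn":[41.4,35.1,75.6]},{"fingers":45,"delta_pos":[145,-31,-77],"turn":[46,39,84]}]'

```text
time_s: 6.1
ee_pos: [0.4331, 0.3466, 0.2698]
eef_rot: [0.676, 0.737, -0.001, 0.024]
contact_force: [1.3, 0.8, -0.4]
opening: 0.045
```

```bash
python3 - <<'E'
from h import *
s=observe();print(s['q'].round(2),s['joint_vel'].round(2),s['ee_pos'])
goto([.4333,.3466,.27],ori(-89,0),2)
E
```

```text
[ 0.48  0.09  1.64 -0.05  1.4   0.4 ] [-0.36 -0.03  0.14  0.76  0.27  0.68] [0.43308306 0.34657989 0.26980729]
total [-0.   0.2 -0.2] [1.82 2.07 3.98] dist 0.3 ang 4.8
[-0.0, 0.0, -0.0] [0.9, 1.0, 2.0]
[-0.0, 0.0, -0.0] [1.8, 2.1, 4.0]
```

Emit:
move_arm --motion '[{"fingers":45,"delta_pos":[0,0,0],"turn":[1.8,2.1,4]},{"fingers":45,"delta_pos":[0,0,0],"turn":[1.8,2.1,4]}]'

```text
time_s: 6.35
ee_pos: [0.4341, 0.346, 0.2701]
eef_rot: [0.7, 0.714, 0.001, 0.002]
contact_force: [-0.3, 0.3, 0.1]
opening: 0.0453
```

```bash
python3 - <<'E'
from h import *
s,T=wcap('w5');print(s['q'].round(2),s['joint_vel'].round(2),s['ee_pos'],wpx(T,[[.4333,.3466,.175],[.4407,.3705,.142],[.4856,.3713,.135]]))
goto([.4333,.3466,.27],ori(-89,0),1)
cv2.imwrite('pics/w5b.png',cv2.resize(cv2.imread('pics/w5.png')[100:300],(768,300)))
E
```

```text
[ 0.46  0.09  1.63 -0.    1.41  0.44] [ 0.02 -0.   -0.   -0.02 -0.   -0.01] [0.43414372 0.34598685 0.27013253] [[252.63349196 202.74571532]
 [262.08614438 164.4391775 ]
 [313.3405301  163.25470122]]
total [ 0.2 -0.6  0.2] [0.23 0.13 0.26] dist 0.7 ang 0.4
[0.0, -1.0, 0.0] [0.2, 0.1, 0.3]
```

View pics/w5.png

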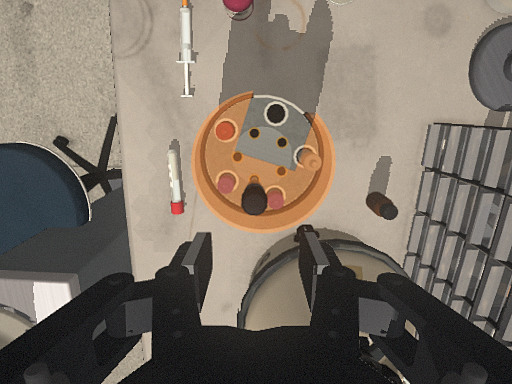

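Emit:
move_arm --motion '[{"fingers":42,"delta_pos":[0,-0.6,50],"turn":[0.2,0.1,0.3]},{"fingers":42,"delta_pos":[0,-0.6,85],"turn":[0.2,0.1,0.3]},{"fingers":42,"delta_pos":[0,-0.6,99],"turn":[0.2,0.1,0.3]},{"fingers":42,"delta_pos":[0,-0.6,99],"turn":[0.2,0.1,0.3]},{"fingers":10,"delta_pos":[0,-0.6,99],"turn":[0.2,0.1,0.3]},{"fingers":10,"delta_pos":[0,-0.6,99],"turn":[0.2,0.1,0.3]},{"fingers":10,"delta_pos":[0,-0.6,99],"turn":[0.2,0.1,0.3]},{"fingers":10,"delta_pos":[0,-0.6,99],"turn":[0.2,0.1,0.3]}]' --force 40

```text
time_s: 7.4
ee_pos: [0.4341, 0.3472, 0.1732]
eef_rot: [0.701, 0.713, 0.001, 0.001]
contact_force: [-2.3, 0.0, 5.1]
opening: 0.019
```

```bash
python3 - <<'E'
from h import *
s,T=wcap('w6');print(s['q'].round(2),s['ee_pos'],s['contact_force'],s['opening'])
E
```

```text
[ 0.46  0.18  1.73 -0.    1.22  0.44] [0.43413062 0.34722507 0.17317898] [-2.34537985  0.04778453  5.08811016] 0.019030618399696386
```

View pics/w6.png

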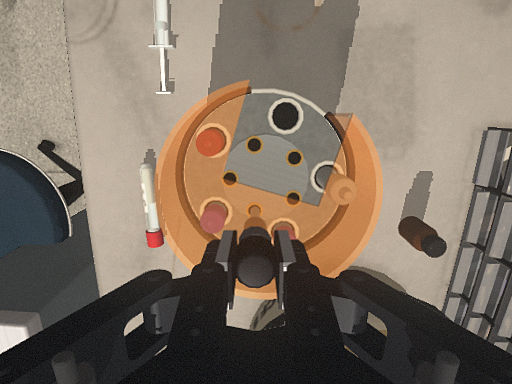

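Emit:
move_arm --motion '[{"fingers":32,"delta_pos":[0,0,0],"turn":[0,0,0]},{"fingers":32,"delta_pos":[0,0,2],"turn":[0,0,0]},{"fingers":32,"delta_pos":[0,0,2],"turn":[0,0,0]}]'

```text
time_s: 7.82
ee_pos: [0.4328, 0.3465, 0.1686]
eef_rot: [0.701, 0.713, -0.001, -0.0]
contact_force: [-0.4, -0.2, -0.0]
opening: 0.032
```

```bash
python3 - <<'E'
from h import *
s=observe();print(s['ee_pos'],s['contact_force'],s['opening'])
E
```

```text
[0.43283837 0.34652968 0.16856925] [-0.4423506  -0.15411893 -0.00461449] 0.03202464435179839
```

Emit:
move_arm --motion '[{"fingers":12,"delta_pos":[0,0,0],"turn":[0,0,0]},{"fingers":12,"delta_pos":[0,0,0],"turn":[0,0,0]},{"fingers":12,"delta_pos":[0,0,0],"turn":[0,0,0]}]' --force 40

```text
time_s: 8.2
ee_pos: [0.4332, 0.3467, 0.169]
eef_rot: [0.701, 0.713, -0.0, 0.0]
contact_force: [1.6, 1.1, -1.1]
opening: 0.0193
```

Emit:
move_arm --motion '[{"fingers":12,"delta_pos":[0,0,-5],"turn":[0,0,0]},{"fingers":12,"delta_pos":[0,0,-9],"turn":[0,0,0]},{"fingers":12,"delta_pos":[0,0,-13],"turn":[0,0,0]},{"fingers":12,"delta_pos":[0,0,-13],"turn":[0,0,0]}]'

```text
time_s: 8.7
ee_pos: [0.433, 0.3467, 0.1821]
eef_rot: [0.701, 0.713, -0.0, -0.0]
contact_force: [2.5, 2.1, -5.5]
opening: 0.0194
```

```bash
python3 - <<'E'
from h import *
s=observe();print(s['ee_pos'],s['contact_force'],s['opening'])
for n in('scene','top'):
    cv2.imwrite(f'pics/{n}1.png',capture(n)[:,:,::-1])
a=cv2.imread('pics/scene1.png')[150:260,250:350];cv2.imwrite('pics/s3.png',cv2.resize(a,(545,600),interpolation=cv2.INTER_CUBIC))
E
```

```text
[0.43298737 0.34665603 0.1820776 ] [ 2.45564318  2.07912316 -5.48366953] 0.019375496751116262
```

View pics/s3.png

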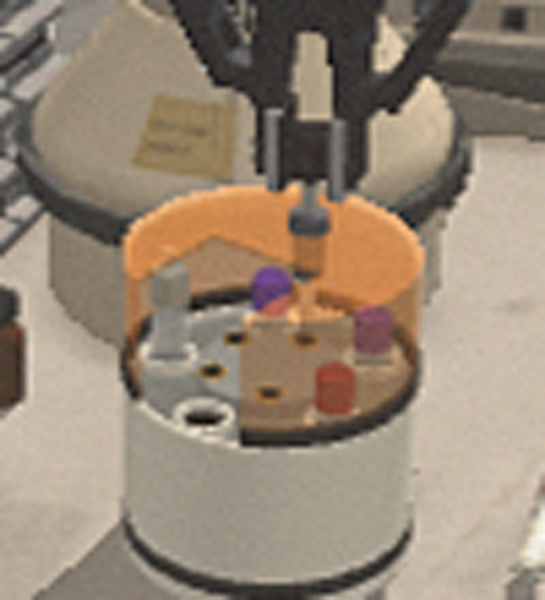

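Emit:
move_arm --motion '[{"fingers":12,"delta_pos":[1.5,-3.6,0],"turn":[0,0,0]},{"fingers":12,"delta_pos":[3.6,-7,0],"turn":[0,0,0]},{"fingers":12,"delta_pos":[6.1,-10,0],"turn":[0,0,0]},{"fingers":12,"delta_pos":[9.1,-12.5,0],"turn":[0,0,0]},{"fingers":12,"delta_pos":[12.4,-14.6,0],"turn":[0,0,0]},{"fingers":12,"delta_pos":[16,-16.1,0],"turn":[0,0,0]},{"fingers":12,"delta_pos":[19.9,-17,0],"turn":[0,0,0]},{"fingers":12,"delta_pos":[23.8,-17.3,0],"turn":[0,0,0]},{"fingers":12,"delta_pos":[23.8,-17.3,0],"turn":[0,0,0]},{"fingers":12,"delta_pos":[23.8,-17.3,0],"turn":[0,0,0]}]'

```text
time_s: 10.05
ee_pos: [0.4154, 0.3703, 0.1821]
eef_rot: [0.701, 0.713, -0.0, -0.0]
contact_force: [5.4, 0.2, -5.7]
opening: 0.0191
```

```bash
python3 - <<'E'
from h import *
s,T=wcap('w7');print(s['ee_pos'],s['contact_force'],s['opening'])
c=s['ee_pos'][:2]-np.array([.4407,.3705]);print(np.degrees(np.arctan2(c[1],c[0])),np.linalg.norm(c))
E
```

```text
[0.41544386 0.37026815 0.18207709] [ 5.44573055  0.17193309 -5.7037465 ] 0.01912777170583772
-179.4740409966879 0.02525720131442145
```

View pics/w7.png

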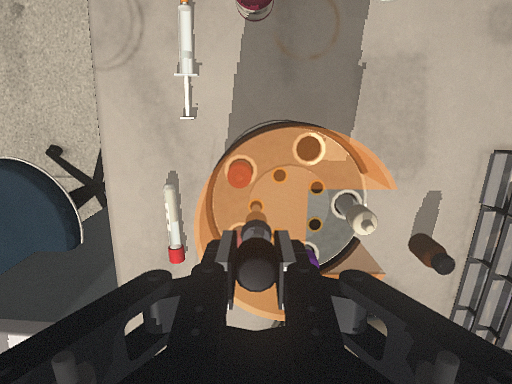

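Emit:
move_arm --motion '[{"fingers":12,"delta_pos":[0,0,5],"turn":[0,0,0]},{"fingers":12,"delta_pos":[0,0,9],"turn":[0,0,0]},{"fingers":12,"delta_pos":[0,0,13],"turn":[0,0,0]},{"fingers":12,"delta_pos":[0,0,13],"turn":[0,0,0]}]'

```text
time_s: 10.6
ee_pos: [0.4155, 0.3703, 0.1692]
eef_rot: [0.701, 0.713, -0.0, 0.0]
contact_force: [3.6, 0.5, -2.8]
opening: 0.0191
```

Emit:
move_arm --motion '[{"fingers":40,"delta_pos":[0,0,0],"turn":[0,0,0]},{"fingers":40,"delta_pos":[0,0,0],"turn":[0,0,0]},{"fingers":40,"delta_pos":[0,0,0],"turn":[0,0,0]},{"fingers":40,"delta_pos":[0,0,-40],"turn":[0,0,0]},{"fingers":40,"delta_pos":[0,0,-80],"turn":[0,0,0]},{"fingers":40,"delta_pos":[0,40,-100],"turn":[0,0,0]},{"fingers":40,"delta_pos":[0,72,-100],"turn":[0,0,0]},{"fingers":40,"delta_pos":[0,72,-100],"turn":[0,0,0]},{"fingers":40,"delta_pos":[0,72,-100],"turn":[0,0,0]}]'

```text
time_s: 11.72
ee_pos: [0.4866, 0.3714, 0.2684]
eef_rot: [0.701, 0.713, -0.001, -0.0]
contact_force: [-0.3, -1.0, 0.3]
opening: 0.04
```

```bash
python3 - <<'E'
from h import *
s,T=wcap('w8');print(s['ee_pos'],s['eef_rot'],s['contact_force'],s['opening'],s['joint_vel'].round(3))
print(wpx(T,[[.4857,.3713,.135],[.4857,.3713,.11],[.4157,.3703,.175],[.4407,.3705,.142]]))
cv2.imwrite('pics/scene2.png',capture('scene')[:,:,::-1])
a=cv2.imread('pics/scene2.png')[150:260,250:350];b=cv2.imread('pics/w8.png')[90:290,150:370]
cv2.imwrite('pics/s4.png',np.hstack([cv2.resize(a,(364,400),interpolation=cv2.INTER_CUBIC),cv2.resize(b,(436,400),interpolation=cv2.INTER_CUBIC)]))
E
```

```text
[0.48655754 0.37141974 0.26844548] [ 7.01153053e-01  7.13009785e-01 -1.11024305e-03 -4.58512021e-04] [-0.3474752  -0.96001729  0.31779394] 0.039982062075583094 [ 0.009 -0.011  0.011 -0.001 -0.001  0.   ]
[[253.68916704 190.94823626]
 [253.88206962 184.34080529]
 [161.3712059  204.13819641]
 [201.63000587 193.05008813]]
```

View pics/s4.png

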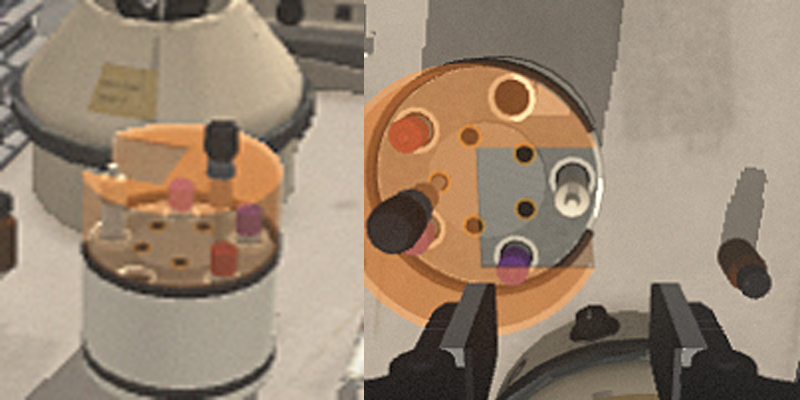

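View pics/w8.png

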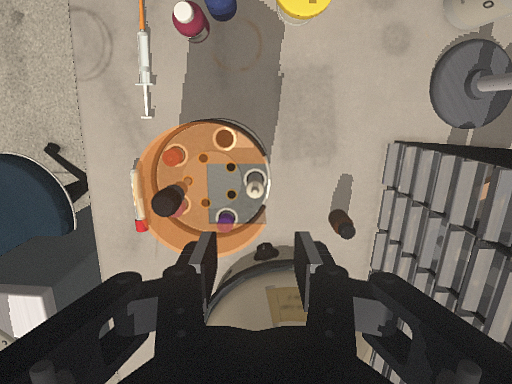

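```bash
python3 - <<'E'
from h import *
print(px('scene',[[.4157,.3703,.175],[.4157,.3703,.164],[.4157,.3703,.153],[.4157,.3703,.172]]))
a=cv2.imread('pics/scene2.png');b=cv2.imread('pics/scene0.png')
def kn(im,u,v):
    g=im[v-16:v+16,u-14:u+14].max(2)<75
    n,l,st,c=cv2.connectedComponentsWithStats(g.astype(np.uint8));i=1+st[1:,4].argmax();return st[i]+[u-14,v-16,0,0,0],c[i]+[u-14,v-16]
print(kn(a,311,188),kn(b,306,182))
print(px('scene',[.4333,.3466,.164]))
E
```

```text
[[310.40601779 184.44983816]
 [310.27078753 188.95450268]
 [310.13643836 193.41680676]
 [310.36904923 185.68261197]]
(array([306, 184,   9,  11,  80]), array([310.2375, 188.6875])) (array([302, 178,   9,  11,  82]), array([306.12195122, 182.80487805]))
[[306.15653081 183.26718528]]
```

Emit:
move_arm --motion '[{"fingers":32,"delta_pos":[0.7,-0.5,40],"turn":[0,0,0]},{"fingers":32,"delta_pos":[0.7,-0.5,80],"turn":[0,0,0]},{"fingers":32,"delta_pos":[0.7,-0.5,105],"turn":[0,0,0]},{"fingers":32,"delta_pos":[0.7,-0.5,120],"turn":[0,0,0]},{"fingers":32,"delta_pos":[0.7,-0.5,130],"turn":[0,0,0]},{"fingers":32,"delta_pos":[0.7,-0.5,139],"turn":[0,0,0]},{"fingers":32,"delta_pos":[0.7,-0.5,139],"turn":[0,0,0]}]'

```text
time_s: 12.7
ee_pos: [0.4867, 0.372, 0.1298]
eef_rot: [0.701, 0.713, -0.001, -0.0]
contact_force: [-0.2, -0.2, -1.0]
opening: 0.0326
```

```bash
python3 - <<'E'
from h import *
s,T=wcap('w9');print(s['ee_pos'],s['contact_force'],s['opening'])
print(wpx(T,[[.4857,.3713,.135]]))
E
```

```text
[0.48674089 0.37202755 0.1298401 ] [-0.15307112 -0.15035994 -1.02120988] 0.032585373799804064
[[250.91188303 273.12823728]]
```

View pics/w9.png

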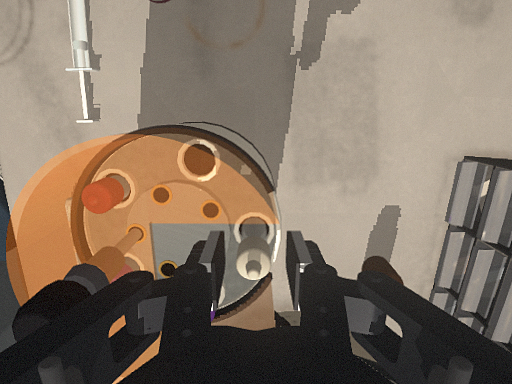

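Emit:
move_arm --motion '[{"fingers":10,"delta_pos":[0,0,0],"turn":[0,0,0]},{"fingers":10,"delta_pos":[0,0,0],"turn":[0,0,0]},{"fingers":10,"delta_pos":[0,0,0],"turn":[0,0,0]},{"fingers":10,"delta_pos":[0,0,0],"turn":[0,0,0]}]' --force 35

```text
time_s: 13.25
ee_pos: [0.4873, 0.3723, 0.1309]
eef_rot: [0.701, 0.713, 0.0, 0.0]
contact_force: [-0.7, -0.8, 5.8]
opening: 0.0158
```

```bash
python3 - <<'E'
from h import *
s=observe();print(s['ee_pos'],s['contact_force'],s['wrist_torque'],s['opening'])
E
```

```text
[0.48732985 0.37234328 0.13087777] [-0.67417401 -0.81809695  5.78298062] [-0.01764994  0.19320365  0.03244214] 0.01575021411883742
```

Emit:
move_arm --motion '[{"fingers":10,"delta_pos":[0,0,-5],"turn":[0,0,0]},{"fingers":10,"delta_pos":[0,0,-20],"turn":[0,0,0]},{"fingers":10,"delta_pos":[0,0,-40],"turn":[0,0,0]},{"fingers":10,"delta_pos":[0,0,-65],"turn":[0,0,0]},{"fingers":10,"delta_pos":[0,0,-90],"turn":[0,0,0]},{"fingers":10,"delta_pos":[0,0,-115],"turn":[0,0,0]},{"fingers":10,"delta_pos":[0,0,-140],"turn":[0,0,0]},{"fingers":10,"delta_pos":[0,0,-160],"turn":[0,0,0]},{"fingers":10,"delta_pos":[0,0,-170],"turn":[0,0,0]},{"fingers":10,"delta_pos":[0,0,-170],"turn":[0,0,0]}]'

```text
time_s: 14.5
ee_pos: [0.4872, 0.3723, 0.3008]
eef_rot: [0.701, 0.713, 0.0, 0.0]
contact_force: [-0.2, 0.3, -0.5]
opening: 0.0153
```

```bash
python3 - <<'E'
from h import *
s,T=wcap('w10');print(s['ee_pos'],s['eef_rot'],s['contact_force'],s['opening'])
for n in('scene','top'):
    cv2.imwrite(f'pics/{n}3.png',capture(n)[:,:,::-1])
a=cv2.imread('pics/scene3.png')[90:260,230:370];b=cv2.imread('pics/top3.png')[150:270,240:360]
cv2.imwrite('pics/s5.png',np.hstack([cv2.resize(a,(412,500),interpolation=cv2.INTER_CUBIC),cv2.resize(b,(388,388),interpolation=cv2.INTER_CUBIC)[:388] if 0 else cv2.copyMakeBorder(cv2.resize(b,(388,388),interpolation=cv2.INTER_CUBIC),0,112,0,0,cv2.BORDER_CONSTANT)]))
E
```

```text
[0.48715602 0.37226136 0.30075176] [7.01186718e-01 7.12977628e-01 2.02739513e-04 2.15881045e-04] [-0.23572756  0.25069241 -0.53912648] 0.01529180626590501
```

View pics/s5.png

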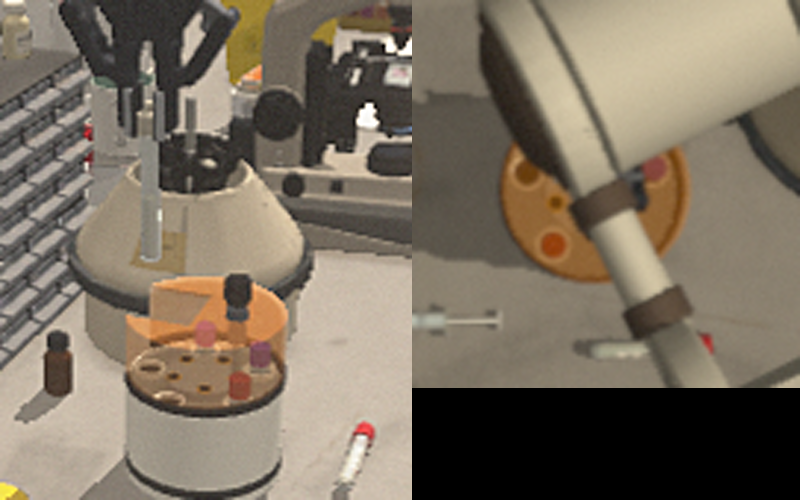

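View pics/w10.png

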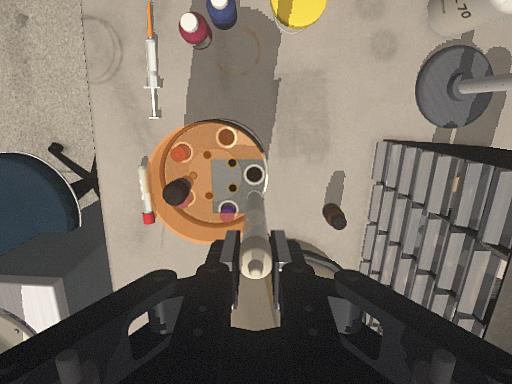

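```bash
python3 - <<'E'
from h import *
T=np.load('pics/w10.npy')
for x,y in((.4872,.3723),(.4872,.375)):
    print(px('scene',[[x,y,.18],[x,y,.305]]),wpx(T,[[x,y,.18],[x,y,.305]]))
a=cv2.imread('pics/scene3.png')[100:190,255:315];cv2.imwrite('pics/s6.png',cv2.resize(a,(400,600),interpolation=cv2.INTER_CUBIC))
a=cv2.imread('pics/w10.png')[170:290,220:300];cv2.imwrite('pics/s7.png',cv2.resize(a,(400,600),interpolation=cv2.INTER_CUBIC))
E
```

```text
[[279.60872913 177.65215696]
 [279.47538134 124.11910042]] [[254.24367787 194.74842105]
 [253.44076446 270.54853834]]
[[279.16004628 178.1358146 ]
 [279.00185838 124.51197891]] [[254.29379758 191.65965946]
 [253.53173074 265.07391833]]
```

View pics/s6.png

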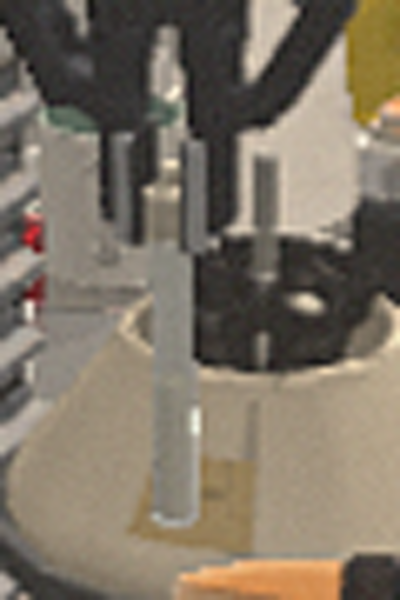

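View pics/s7.png

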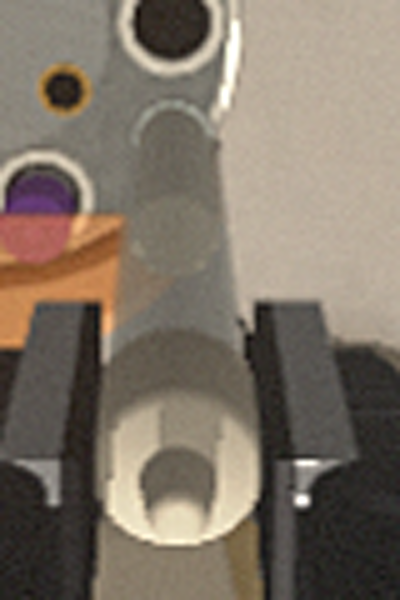

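```bash
cat > fin.py <<'E'
from h import *
F=np.array([.575,.342,.25])
E
python3 - <<'E'
from fin import *
R=ori(37,22.5);P=F-R.apply([0,0,.0584]);print(P)
s=observe();R0=Ro.from_quat(s['eef_rot'])
goto(P,R,16)
rv=(R0.inv()*R).as_rotvec()
for i in range(17):
    z=(R0*Ro.from_rotvec(rv*i/16)).as_matrix()[:,2];print(np.degrees(np.arccos(-z[2])).round(1),end=' ')
E
```

```text
[0.55715152 0.32855021 0.30395456]
total [-44.5  69.9  -5.4] [ -24.86  -12.68 -124.09] dist 83.1 ang 127.2
[-3.0, 4.0, -0.0] [-1.6, -0.8, -7.8]
[-6.0, 9.0, -1.0] [-3.1, -1.6, -15.5]
[-8.0, 13.0, -1.0] [-4.7, -2.4, -23.3]
[-11.0, 17.0, -1.0] [-6.2, -3.2, -31.0]
[-14.0, 22.0, -2.0] [-7.8, -4.0, -38.8]
[-17.0, 26.0, -2.0] [-9.3, -4.8, -46.5]
[-19.0, 31.0, -2.0] [-10.9, -5.5, -54.3]
[-22.0, 35.0, -3.0] [-12.4, -6.3, -62.0]
[-25.0, 39.0, -3.0] [-14.0, -7.1, -69.8]
[-28.0, 44.0, -3.0] [-15.5, -7.9, -77.6]
[-31.0, 48.0, -4.0] [-17.1, -8.7, -85.3]
[-33.0, 52.0, -4.0] [-18.6, -9.5, -93.1]
[-36.0, 57.0, -4.0] [-20.2, -10.3, -100.8]
[-39.0, 61.0, -5.0] [-21.8, -11.1, -108.6]
[-42.0, 66.0, -5.0] [-23.3, -11.9, -116.3]
[-45.0, 70.0, -5.0] [-24.9, -12.7, -124.1]
0.2 1.6 3.4 5.1 6.8 8.4 10.0 11.6 13.1 14.6 16.0 17.3 18.5 19.7 20.7 21.7 22.5
```

Emit:
move_arm --motion '[{"fingers":10,"delta_pos":[-3,4,-4],"turn":[-1.6,-0.8,-7.8]},{"fingers":10,"delta_pos":[-6,9,-8],"turn":[-3.1,-1.6,-15.5]},{"fingers":10,"delta_pos":[-8,13,-10],"turn":[-4.7,-2.4,-23.3]},{"fingers":10,"delta_pos":[-11,17,-10],"turn":[-6.2,-3.2,-31]},{"fingers":10,"delta_pos":[-14,22,-10],"turn":[-7.8,-4,-38.8]},{"fingers":10,"delta_pos":[-17,26,-10],"turn":[-9.3,-4.8,-46.5]},{"fingers":10,"delta_pos":[-19,31,-10],"turn":[-10.9,-5.5,-54.3]},{"fingers":10,"delta_pos":[-22,35,-10],"turn":[-12.4,-6.3,-62]},{"fingers":10,"delta_pos":[-25,39,-10],"turn":[-14,-7.1,-69.8]},{"fingers":10,"delta_pos":[-28,44,-10],"turn":[-15.5,-7.9,-77.6]}]'

```text
time_s: 15.9
ee_pos: [0.531, 0.3447, 0.3086]
eef_rot: [0.092, 0.986, 0.044, 0.132]
contact_force: [0.2, 0.1, -0.7]
opening: 0.0156
```

```bash
python3 - <<'E'
from fin import *
R=ori(37,22.5);P=F-R.apply([0,0,.0584])
s=observe();print(s['q'].round(2),s['opening'],s['ee_pos'])
goto(P,R,6)
E
```

```text
[ 0.41  0.09  1.58 -0.05  1.19 -0.96] 0.015638011077924945 [0.53097829 0.34466995 0.30863052]
total [-26.7 -11.9  10.5] [ -9.26  -4.78 -46.23] dist 31.1 ang 47.4
[-4.0, -2.0, 2.0] [-1.5, -0.8, -7.7]
[-9.0, -4.0, 4.0] [-3.1, -1.6, -15.4]
[-13.0, -6.0, 5.0] [-4.6, -2.4, -23.1]
[-18.0, -8.0, 7.0] [-6.2, -3.2, -30.8]
[-22.0, -10.0, 9.0] [-7.7, -4.0, -38.5]
[-27.0, -12.0, 11.0] [-9.3, -4.8, -46.2]
```

Emit:
move_arm --motion '[{"fingers":10,"delta_pos":[-4,-2,2],"turn":[-1.5,-0.8,-7.7]},{"fingers":10,"delta_pos":[-9,-4,4],"turn":[-3.1,-1.6,-15.4]},{"fingers":10,"delta_pos":[-13,-6,5],"turn":[-4.6,-2.4,-23.1]},{"fingers":10,"delta_pos":[-18,-8,7],"turn":[-6.2,-3.2,-30.8]},{"fingers":10,"delta_pos":[-22,-10,9],"turn":[-7.7,-4,-38.5]},{"fingers":10,"delta_pos":[-27,-12,10.5],"turn":[-9.3,-4.8,-46.2]},{"fingers":10,"delta_pos":[-27,-12,10.5],"turn":[-9.3,-4.8,-46.2]},{"fingers":10,"delta_pos":[-27,-12,10.5],"turn":[-9.3,-4.8,-46.2]}]'

```text
time_s: 16.9
ee_pos: [0.5574, 0.3285, 0.3048]
eef_rot: [-0.308, 0.931, 0.062, 0.185]
contact_force: [0.2, 0.4, -0.2]
opening: 0.0158
```

```bash
python3 - <<'E'
from fin import *
s,T=wcap('w11');print(s['q'].round(2),s['ee_pos'],s['opening'],s['contact_force'])
R=ori(37,22.5);P=F-R.apply([0,0,.0584]);goto(P,R,1)
a=ori(37,25).apply([0,0,-1])
X=np.array([F-.0625*a,F,F+.0375*a,F+.0625*a,[.684,.424,.3134]])
for n in('scene','top'):
    cv2.imwrite(f'pics/{n}4.png',capture(n)[:,:,::-1]);print(n,px(n,X).round(1).tolist())
print(wpx(T,X).round(1).tolist())
b=cv2.imread('pics/scene4.png')[90:190,160:310];c=cv2.imread('pics/top4.png')[100:220,200:300]
cv2.imwrite('pics/s8.png',cv2.resize(b,(750,500),interpolation=cv2.INTER_CUBIC));cv2.imwrite('pics/t8.png',cv2.resize(c,(500,600),interpolation=cv2.INTER_CUBIC))
E
```

```text
[ 0.29  0.05  1.66  0.15  1.07 -1.97] [0.55738853 0.32851155 0.30483212] 0.015781300717662317 [ 0.22565769  0.38338741 -0.22664267]
total [0.7 0.  0.9] [-0.04  0.1  -0.37] dist 1.1 ang 0.4
[1.0, 0.0, 1.0] [-0.0, 0.1, -0.4]
scene [[238.3, 162.7], [248.6, 138.6], [255.1, 123.8], [259.4, 113.7], [186.2, 117.4]]
top [[302.6, 130.2], [313.4, 135.6], [320.6, 139.1], [325.7, 141.7], [270.0, 69.6]]
[[256.7, 197.8], [257.0, 220.5], [257.4, 242.7], [257.8, 264.3], [258.0, 402.8]]
```

View pics/s8.png

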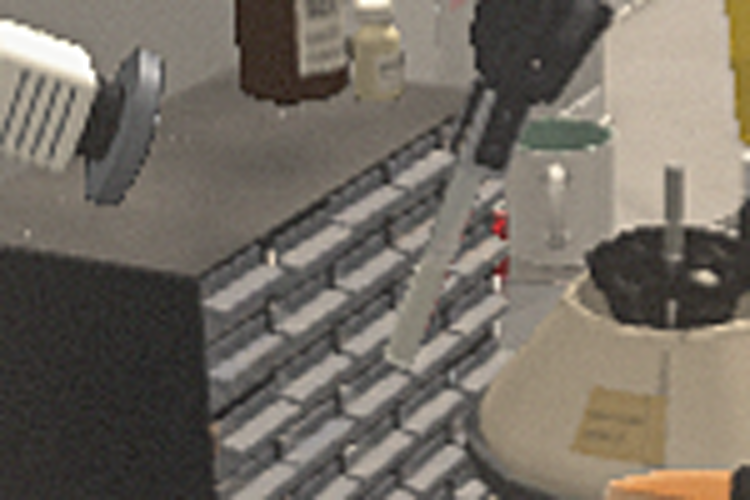

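View pics/t8.png

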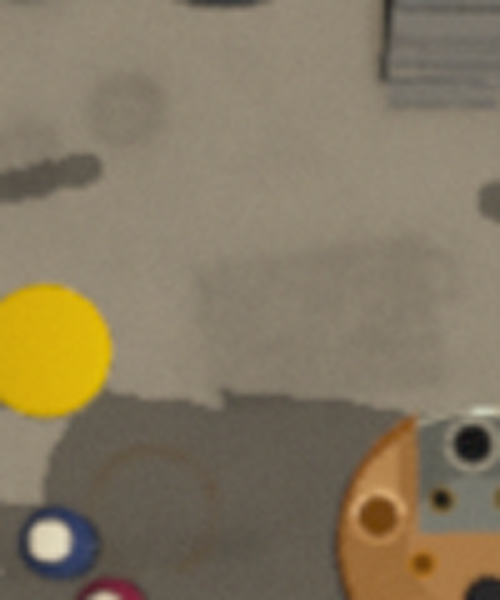

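View pics/w11.png

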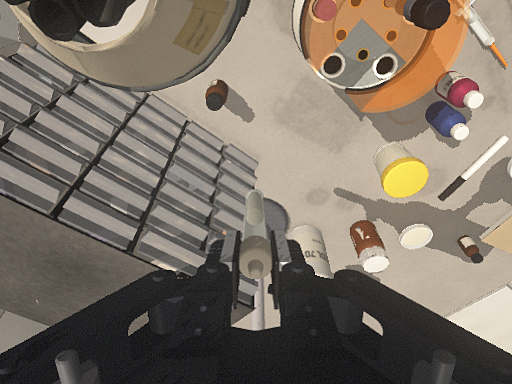

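```bash
python3 - <<'E'
import cv2,numpy as np
b=cv2.imread('pics/scene4.png')[105:170,232:272];c=cv2.imread('pics/top4.png')[115:155,290:340];d=cv2.imread('pics/w11.png')[180:290,220:300]
cv2.imwrite('pics/z1.png',np.hstack([cv2.resize(b,(369,600),interpolation=cv2.INTER_CUBIC),cv2.resize(d,(431,600),interpolation=cv2.INTER_CUBIC)]))
cv2.imwrite('pics/z2.png',cv2.resize(c,(750,600),interpolation=cv2.INTER_CUBIC))
E
```

```text
(no output)
```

View pics/z1.png

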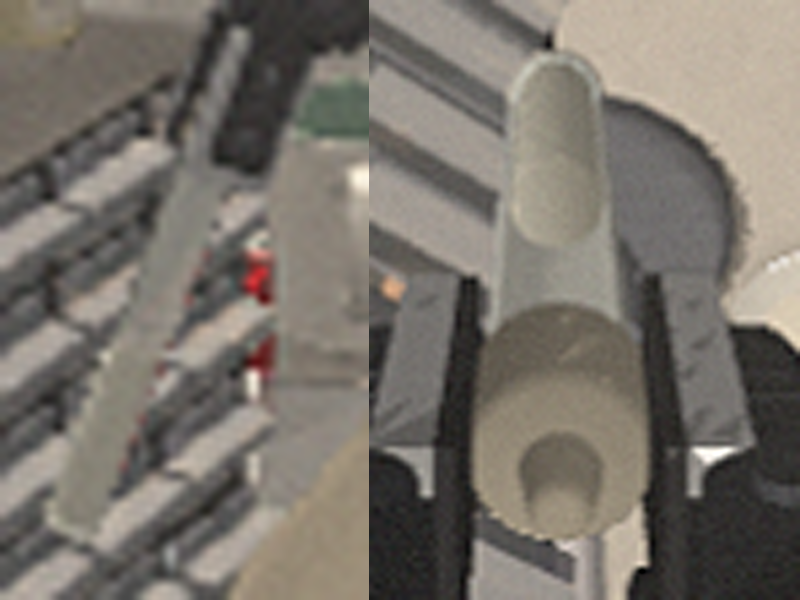

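View pics/z2.png

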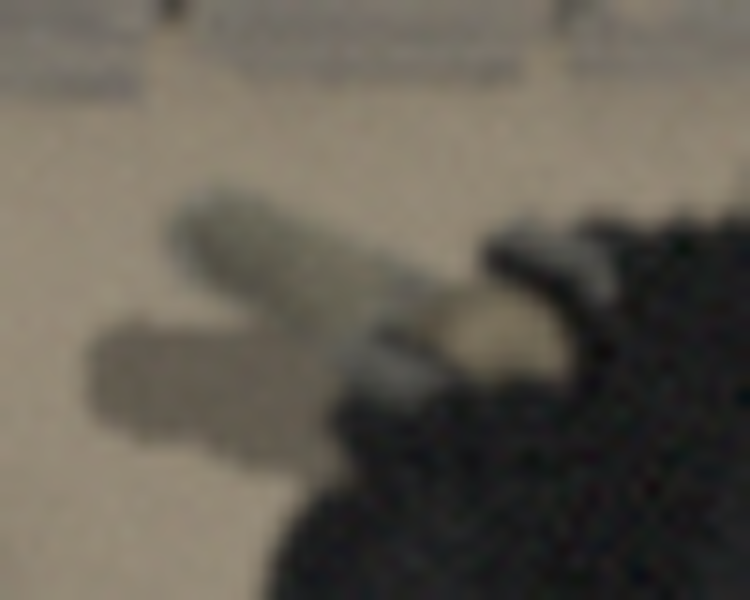

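```bash
cat > ax.py <<'E'
from fin import *
import sys
def sil(n,cur,bg,box):
    a=cv2.imread(cur).astype(int);b=cv2.imread(bg).astype(int);u0,v0,u1,v1=box
    return (np.abs(a-b).sum(2))[v0:v1,u0:u1]
E
python3 - <<'E'
from ax import *
d=sil('scene','pics/scene4.png','pics/scene2.png',(225,100,280,175));e=sil('top','pics/top4.png','pics/top0.png',(285,105,345,165))
f=lambda x:cv2.resize(np.clip(x*2,0,255).astype(np.uint8),None,fx=6,fy=6,interpolation=cv2.INTER_NEAREST)
A,B=f(d),f(e);H=max(A.shape[0],B.shape[0]);p=lambda x:cv2.copyMakeBorder(x,0,H-x.shape[0],0,6,cv2.BORDER_CONSTANT)
cv2.imwrite('pics/z3.png',np.hstack([p(A),p(B)]))
E
```

```text
(no output)
```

View pics/z3.png

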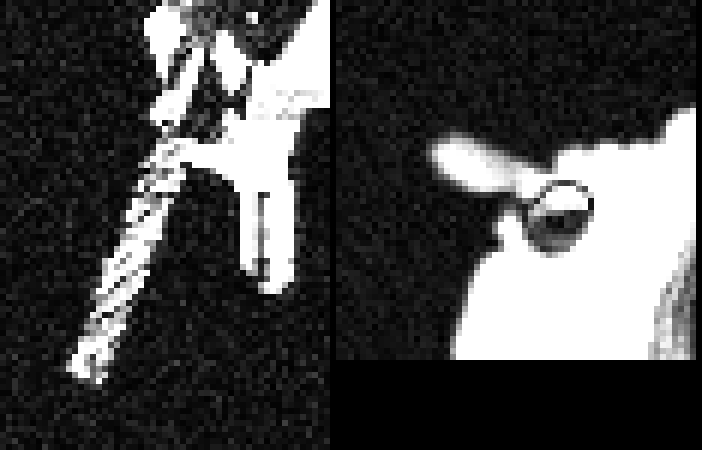

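```bash
cat >> ax.py <<'E'
def axisfit(cur,pr=True,f=None,tl=25):
    # scene silhouette vs scene0: weighted row centres
    d=sil('scene',cur,'pics/scene0.png',(0,0,512,384))
    a0=ori(37,tl).apply([0,0,-1]);F0=F if f is None else f
    P=px('scene',[F0-.0625*a0,F0+.03*a0]);rows=np.arange(int(P[1,1])+1,int(P[0,1])-3)
    cs=[]
    for v in rows:
        uc=np.interp(v,P[::-1,1],P[::-1,0]);us=np.arange(int(uc)-7,int(uc)+8);w=(d[v,us]>45)
        if w.sum()<3: continue
        k=us[w];cs.append((v,(k.min()+k.max())/2,k.max()-k.min()+1))
    cs=np.array(cs);good=(cs[:,2]>=4)&(cs[:,2]<=9);c=np.polyfit(cs[good,0],cs[good,1],1)
    res=cs[good,1]-np.polyval(c,cs[good,0]);g=cs[good][np.abs(res)<.8];c=np.polyfit(g[:,0],g[:,1],1)
    ys=np.where(d[:,int(round(np.polyval(c,P[0,1])))]>45)[0];
    print('slope',c[0].round(3),'n',len(g),'std',np.std(g[:,1]-np.polyval(c,g[:,0])).round(2),'width',g[:,2].mean().round(1))
    for t in(19,21,23,25,27):
        a=ori(37,t).apply([0,0,-1]);p=px('scene',[F0-.0625*a,F0+.03*a]);print(t,((p[1,0]-p[0,0])/(p[1,1]-p[0,1])).round(3),end='; ')
    pm=px('scene',F0)[0];print('\nat mid row',pm,'obs col',np.polyval(c,pm[1]).round(2))
    return c
E
python3 -c "
from ax import *
axisfit('pics/scene4.png')
e=sil('top','pics/top4.png','pics/top0.png',(298,122,318,142));print((e//10).tolist()) if 0 else None
m=(e>45).astype(np.uint8);ys,xs=np.nonzero(m);
for u in range(20): 
  k=np.nonzero(m[:,u])[0]
  print(u+298,(k.min()+122,k.max()+122,len(k)) if len(k) else None)
"

```

```text
slope -0.393 n 30 std 0.37 width 6.6
19 -0.314; 21 -0.352; 23 -0.391; 25 -0.431; 27 -0.472; 
at mid row [248.64405436 138.62248149] obs col 247.83
298 None
299 None
300 (np.int64(130), np.int64(130), 1)
301 (np.int64(129), np.int64(132), 4)
302 (np.int64(128), np.int64(133), 6)
303 (np.int64(128), np.int64(134), 7)
304 (np.int64(127), np.int64(134), 8)
305 (np.int64(127), np.int64(135), 9)
306 (np.int64(128), np.int64(136), 9)
307 (np.int64(128), np.int64(136), 9)
308 (np.int64(129), np.int64(136), 8)
309 (np.int64(129), np.int64(136), 8)
310 (np.int64(130), np.int64(136), 7)
311 (np.int64(130), np.int64(136), 7)
312 (np.int64(130), np.int64(141), 8)
313 (np.int64(131), np.int64(141), 8)
314 (np.int64(131), np.int64(141), 8)
315 (np.int64(132), np.int64(141), 8)
316 (np.int64(132), np.int64(138), 7)
317 (np.int64(132), np.int64(141), 9)
```

```bash
python3 - <<'E'
from fin import *
s=observe();R0=Ro.from_quat(s['eef_rot']);M=s['ee_pos']+R0.apply([0,0,.0584]);print(M)
h=np.array([np.cos(np.radians(37)),np.sin(np.radians(37)),0])
goto(M-.002*h-[0,0,.0007]-ori(37,24).apply([0,0,.0584]),ori(37,24),1)
E
```

```text
[0.57546184 0.34227643 0.25144608]
total [ 3.5 -0.1 -0.1] [-0.05 -1.37 -0.32] dist 3.5 ang 1.4
[4.0, -0.0, -0.0] [-0.1, -1.4, -0.3]
```

Emit:
move_arm --motion '[{"fingers":10,"delta_pos":[1.7,0,0],"turn":[0,-0.7,0]},{"fingers":10,"delta_pos":[3.5,0,0.3],"turn":[0,-1.4,0]},{"fingers":10,"delta_pos":[3.5,0,0.3],"turn":[0,-1.4,0]},{"fingers":10,"delta_pos":[3.5,0,0.3],"turn":[0,-1.4,0]},{"fingers":10,"delta_pos":[3.5,0,0.3],"turn":[0,-1.4,0]}]'

```text
time_s: 17.68
ee_pos: [0.5553, 0.3266, 0.3039]
eef_rot: [-0.308, 0.928, 0.066, 0.198]
contact_force: [0.6, 0.5, -0.5]
opening: 0.0154
```

```bash
python3 - <<'E'
from ax import *
s,T=wcap('w12');print(s['ee_pos'],s['opening'],s['contact_force'],s['joint_vel'].round(3))
R0=Ro.from_quat(s['eef_rot']);M=s['ee_pos']+R0.apply([0,0,.0584]);print(M,'pitch',np.degrees(np.arccos(-R0.as_matrix()[2,2])))
for n in('scene','top'): cv2.imwrite(f'pics/{n}5.png',capture(n)[:,:,::-1])
axisfit('pics/scene5.png')
print(px('scene',F-.0625*ori(37,25).apply([0,0,-1])),px('top',F-.0625*ori(37,25).apply([0,0,-1])))
e=sil('top','pics/top5.png','pics/top0.png',(0,0,512,384))>45
print([(u,np.nonzero(e[120:139,u])[0][[0,-1]]+120) for u in range(301,312,2) if e[120:139,u].any()])
cv2.imwrite('pics/z5.png',cv2.resize(cv2.imread('pics/scene5.png')[80:280,170:370],(600,600),interpolation=cv2.INTER_CUBIC))
E
```

```text
[0.55533533 0.32661365 0.30394167] 0.015352161024869195 [ 0.56441015  0.50822903 -0.51322361] [-0.001  0.002 -0.002 -0.     0.001  0.001]
[0.57438414 0.34088788 0.25061298] pitch 24.053890255082536
slope -0.417 n 30 std 0.45 width 7.0
19 -0.314; 21 -0.352; 23 -0.391; 25 -0.431; 27 -0.472; 
at mid row [248.64405436 138.62248149] obs col 248.49
[[238.27520891 162.70056886]] [[302.61984098 130.22461905]]
[(301, array([130, 132])), (303, array([128, 134])), (305, array([127, 135])), (307, array([128, 136])), (309, array([129, 136])), (311, array([130, 136]))]
```

View pics/z5.png

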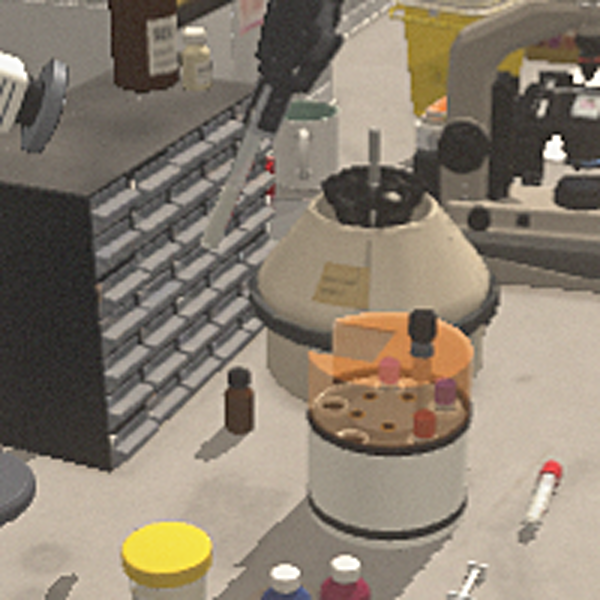

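View pics/top5.png

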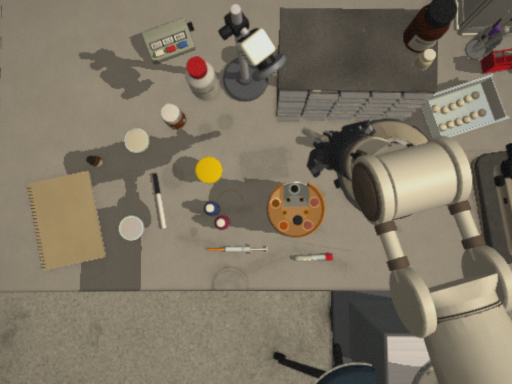

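```bash
python3 - <<'E'
from bench import *
print(sign_off())
E
```

```text
the job is handed in; nothing more can be done
None
```

I lifted the plunger by its knob, turned the cover one bay clockwise (−72°) so the slot was over the tall tube, and lowered the plunger home. I then drew the tall tube straight up by its cap and held it in front of the inspection camera. I handed the job in at about 18 s of the 58 s allowed, with the arm still holding the tube.

**Plunger and cover:** in the scene picture the knob sits at its home height, within 0.3 px; a plunger left on the plate would show about 3 px higher. The slot is over the tall tube's bay.

**Tube position:** the middle is at about (0.574, 0.341, 0.251) m. That is within 1–3 mm of the focus point I worked out from the lamp ring. My two ways of fixing the lens differ by about 2 mm, and I set the distance between them.

**Tube tilt:** the scene camera shows about 24.3° against the wanted 25°. In the pose before the last correction, the wrist view suggested about 1.5–2° more tilt than the scene view. I corrected mostly by the scene view.

**Rest of the bench:** the joints were still, the force on the tool was under 1 N, and the grip was steady at 15.4 mm. Three short-tube caps still show in their bays, and nothing on the worktop looked moved in the last pictures. The wrist camera could not see the lens at the end because the gripper hid it.

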